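# Load a paper-sample cassette through the one-way flap of a reader

### The job

Pick up the sample cassette with the blue knob and set it flat in the open infeed of the reader's loading track, then slide it along the track through the sprung orange flap until the flap has snapped shut behind it and the cassette has pushed the black rubber buffer in by about 3 mm (a firm but gentle push, never hard). Let go and leave it there with the flap closed, and leave the other things on the table where they are.

Things in the scene. Friction and masses are not known exactly. Their poses are not given: they have to be found in the camera images.
- cassette_knob (a point): Centre of the square blue knob of the cassette to load: a white plate 84 (its x) x 50 (its y) x 12 mm high, about 0.16 kg, the same both ways round. On its middle stands the knob, 24 x 24 mm, 42 mm tall, flat faces square to the cassette's x and y. This point is 33 mm above the cassette's underside, 21 mm above the plate and 21 mm below the knob's top.
- spare_knob (a point): The same point of the other, identical cassette, which has a yellow knob. Leave it alone.
- track: Loading track, fixed, placed anew each run. Origin: underside, centre line, plane of the closed flap; x = loading direction, y left, z up. Floor (slick) top z = 6 mm, so a cassette flat on it has its knob centre at z = 39 mm; blue walls reach z = 18 mm. A 66 mm high grey reader head stands at x = 220 to 330 mm. While sliding it, over 25 N between cassette and track, flap or buffer is too hard.
- infeed (a point): Point on the infeed floor, 64 mm before the closed flap (track x = -64 mm, y = 0), a good middle for a cassette set down there. The infeed, open above and at its rear, lies at track x = -120 to 0 mm: 64 mm wide between its walls up to x = -50 mm, then narrowing to 54 mm wide at x = -6 mm.
- bay (a point): Point on the floor of the bay behind the flap, on the centre line, at track x = 95 mm. The bay, open above, has a wall at track y = -27 mm; on the +y side is a recess (to y = 44 mm) for the open flap up to x = 58 mm, from where a wall at y = 27 mm with a slanted first corner guides again. The rubber buffer is at its far end. Pushing by the knob also presses the nose down.
- hinge (a point): Top of the flap's upright hinge pin, at track x = 0, y = 36.5 mm, z = 19 mm. The orange flap is 48 mm long from the pin, 12 mm high and 4 mm thick, and its top is level with this point.
- flap (a joint): Angle of the orange one-way flap: 0 closed across the track, about 1.6 rad swung open in the loading direction; it cannot swing the other way. A spring closes it: a cassette needs about 2 N to start it, less once open. It lies along the cassette's left (+y) side as that passes and snaps shut only when the knob centre is beyond about track x = 92 mm.
- buffer (a joint): How far the black rubber buffer (40 mm wide, track z = 12 to 18 mm) is pushed in, m: 0 at the start, bottoms at 0.008. A cassette meets it with its knob centre at track x = 95 to 125 mm: its setting varies and is not reported. It gives at about 5 N, then 1 N more per mm (8 N at 3 mm), and stays where left; the cassette's sliding adds 1 to 3 N.
- weight_a: Brass weight, 48 mm across, 45 mm tall, standing; origin under its centre. Bystander.
- weight_b: A second such brass weight. Bystander.
- brush: Paste brush lying on the table. Bystander.
Mind the look-alikes: they are no part of the job. Leave any purple look-alike of the part that bears cassette_knob alone.

How it is judged (in metres and radians):
On the way, in this order (a step that is already met when the one before it is completed fails the run):
1. the blue-knob cassette lies flat and straight in the infeed, before the closed flap (z of cassette_knob in the frame of track between 0.035 and 0.043 m and y of cassette_knob in the frame of track between -0.012 and 0.012 m and angle between the x axis of cassette_knob and the x axis of track, either way round below 0.12 rad and x of cassette_knob in the frame of track between -0.1 and -0.04 m and value of joint flap below 0.1 rad), for 0.1 s.
2. the cassette, down in the track, has opened the flap and is passing through it (z of cassette_knob in the frame of track between 0.035 and 0.043 m and y of cassette_knob in the frame of track between -0.012 and 0.012 m and angle between the x axis of cassette_knob and the x axis of track, either way round below 0.12 rad and x of cassette_knob in the frame of track between -0.01 and 0.06 m and value of joint flap above 1 rad), for 0.1 s.
At the end, for the whole second after the job is handed in: The cassette lies flat in the bay (knob centre 35 to 43 mm above the track's underside, within 12 mm of the centre line, within 0.12 rad of straight, beyond x = 90 mm), at rest, the flap closed behind it (under 0.06 rad) and the buffer pushed in by 1.2 to 6 mm (z of cassette_knob in the frame of track between 0.035 and 0.043 m and y of cassette_knob in the frame of track between -0.012 and 0.012 m and angle between the x axis of cassette_knob and the x axis of track, either way round below 0.12 rad and x of cassette_knob in the frame of track above 0.09 m and value of joint flap below 0.06 rad and value of joint buffer between 0.0012 and 0.006 m and linear speed of cassette below 0.01 m/s); the robot touches nothing.
It fails at once if once slid on from the infeed, the cassette is pressed against the track, flap or buffer with more than 25 N (contact force between cassette and track above 25 N and x of cassette_knob in the frame of track above -0.035 m).
It fails at once if the robot itself pushes the track, flap or buffer with more than 25 N (contact force between any of the fingers, the arm and track above 25 N).
It fails at once if the other cassette, a weight or the brush is moved more than 20 mm (distance of any of spare_knob, weight_a, weight_b, brush from where it was at the start of the episode above 0.02 m).
It also fails if it takes over 62 s, if anything falls off the work surface, if the arm or the gripper's body presses on something with over 40 N, if the wrist force passes 120 N, or if a joint passes its speed limit or range.

### The arm

A 6-joint arm with a two-finger parallel gripper is mounted at the origin on the work surface. World frame = base frame: x ahead of the robot, y to its left, z up, the work surface at z = 0. Lengths are in m, angles in degrees, forces in N, time in s.
With the tool pointing down it reaches from about 0.35 to 0.875 m from the base axis. Payload 4.2 kg.
Tool frame: the origin (TCP) lies midway between the tips of the shut fingers; the grasp point (between the pads) lies 19 mm behind it; x points along the fingers, y is the direction in which the jaws open and shut, and the axes are right-handed (so a half turn about x gives the same grasp; the last joint's range is limited). The gripper opens to 87 mm and grips with 3 to 60 N. Pads are 19 mm wide; open, the fingers measure 117 mm over their backs; the gripper's body (75 mm by 190 mm) begins 51 mm behind the grasp point.
Start: joints at [91.65, 22.042, 0.453, 0, -68.411, -14.817], TCP at [0.142, 0.609, 0.223] pointing down, gripper open.
Joint ranges: [-179.83, 179.83], [-69.29, 118.12], [-61.27, 80.66], [-181.25, 117.63], [-171.15, -9.14], [-177.46, 177.46]. Speed limits (degrees/s): [159.86, 159.86, 180, 180, 180, 180].

### API

Orientations are given as a 3x3 rotation matrix whose columns are the frame's x, y, z axes.
In Python, from station import r gives the robot as it stands.
- The arm moves only by the tool play_rows, never from a script. Its argument "plan" is a list that holds one entry, the list of rows, each a list of 6 numbers: the shift along the tool's x, y, z in cm, then the turn, a rotation vector about the tool's x, y, z in units of 10 degrees (1.0 is 10 degrees). A call has 1 to 5 rows; each row is the pose to reach, as a shift and turn from the pose commanded when the call began, along the tool's axes at that moment; what a row does not reach only later rows make up. A row lasts 1/8 s, in which the tool goes at most 62.5 mm and 10.7 degrees, less where a joint would pass 70% of its speed; a pose out of reach is approached as far as the arm can. A call with a gripper value outside its range is refused whole. "hand" is the opening, from 0 (shut) to 1 (fully open), set as the call begins (left out, the last holds). The fingers move at their own pace and stop on an object; the grip force is fixed at half the most. Time passes only in rows, so rows that repeat a pose let the fingers close. It gives the time, the measured TCP pose, the force and the opening at its end, in the units of the state.
- r.sense(): the state, without advancing time (a new reading comes with each control period).
- r.capture(name): name is "scene" or "top" or "wrist"; returns (picture, depth): 480x640x3 uint8, blue, green, red; 480x640 float32, m along the optical axis (not along the pixel's ray), 0 where there is no reading.
- r.get_calibration(name): a dict with "vfov" (degrees; the focal length in pixels is half the picture's height over the tangent of half this angle, whatever the lens; pixels are square), "cx", "cy" (the principal point, pixels), "rvec" (rotation vector, rad) and "tvec" (3), from world to camera coordinates, as OpenCV has them. Camera axes: x right, y down, z forward; pixel columns grow to the right and rows downward; lengths in m; the calibration is good to about 2 mm. A picture is of the moment at which its call begins: read the wrist's pose just before it. get_calibration takes no time and is no camera call; for the wrist camera it gives the pose at the moment of the call.
- r.finish_job(): hands the job in, once; it reports no verdict.
The state is a dict: "time_s": time; "joints": joint angles; "joint_velocities": joint speeds; "effort": joint torques, N m; "tcp_pos": TCP position; "ee_rot": TCP orientation; "wrist_force": force on the tool from outside, world axes, zero at the start; "moment": the same for the moment, N m; "gripper_width": opening from 0.0 (shut) to 1.0 (fully open).
Only numpy, scipy, OpenCV 4.12 (cv2) and the standard library are available. Lean on these libraries where they do the work, as an engineer would, in place of code of your own. Each camera call takes 0.05 s, during which the arm holds its last target.

## Working session

There is one attempt and no reset: what is moved stays moved. The work goes in short steps, Python scripts to look and compute and a tool call to move; the robot and the scene stay as the last step left them, time stands still between calls to the robot, and variables do not carry over. Pictures are saved under pics/ and viewed, and the job is handed in when it is done.

Besides the shell and the picture viewer there is one more tool, called after "Call:" as name(argument=value, ...), one argument or row to a line, values as JSON. play_rows: Moves the arm, as the interface text tells. Its arguments: {"type":"object","properties":{"plan":{"type":"array","items":{"type":"array","items":{"type":"array","items":{"type":"number"}}}},"hand":{"type":"number"}},"required":["plan"]}

```bash
ls; mkdir -p pics; python3 - <<'E'
from station import r
import cv2,numpy as np
s=r.sense();print(s)
for n in ["scene","top","wrist"]:
    c=r.get_calibration(n);print(n,c)
    p,d=r.capture(n);cv2.imwrite(f"pics/{n}0.png",p);np.save(f"{n}0.npy",d);print((d>0).mean())
E
```

```text
pics
{'time_s': 0.0, 'joints': array([ 9.16514457e+01,  2.20909703e+01,  3.79481631e-01, -2.98228928e-02,
       -6.84109157e+01, -1.48187804e+01]), 'joint_velocities': array([-0.05473345, -0.04506176,  0.03334361,  0.03382021, -0.07698669,
        0.1130624 ]), 'effort': array([-2.22453828e-04, -3.90665424e+01,  1.87407714e+01,  4.22022477e+00,
        1.09404206e-02, -1.94297018e-04]), 'tcp_pos': array([0.14218899, 0.60798827, 0.22145321]), 'ee_rot': array([[-4.22224549e-04, -2.27982300e-01, -9.73665185e-01],
       [-2.14937089e-03, -9.73662816e-01,  2.27982677e-01],
       [-9.99997601e-01,  2.18902749e-03, -7.89141749e-05]]), 'wrist_force': array([-0.31644323,  0.59792558, -1.02915122]), 'moment': array([-0.04262627, -0.02401442,  0.03467043]), 'gripper_width': 1.001529800094525}
scene {'vfov': 51.42649424597683, 'cx': 320.1486625896459, 'cy': 244.9913920322913, 'rvec': array([ 1.12579395,  2.26560866, -1.09053149]), 'tvec': array([ 0.38422876, -0.21446822,  1.29883488])}
0.9960286458333333
top {'vfov': 57.66502868414322, 'cx': 327.36487606753127, 'cy': 241.67112574492097, 'rvec': array([ 2.21973023, -2.16988873,  0.08074054]), 'tvec': array([-0.08466957,  0.51620878,  1.01806485])}
0.9962434895833333
wrist {'vfov': 66.36280561585855, 'cx': 319.6472603053921, 'cy': 240.7765769130509, 'rvec': array([-1.83373932,  2.3126553 ,  0.31973746]), 'tvec': array([ 0.62373146, -0.03173239,  0.38933055])}
0.9959700520833333
```

View pics/scene0.png

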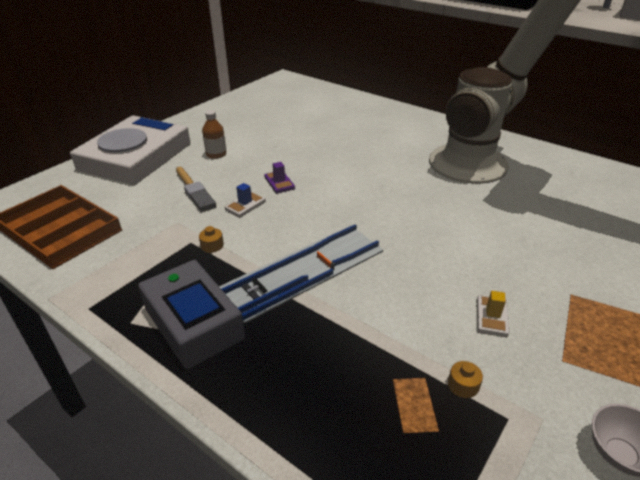

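View pics/top0.png

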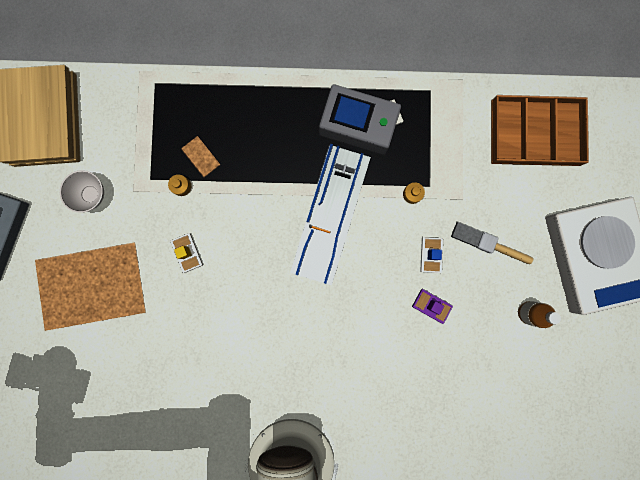

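View pics/wrist0.png

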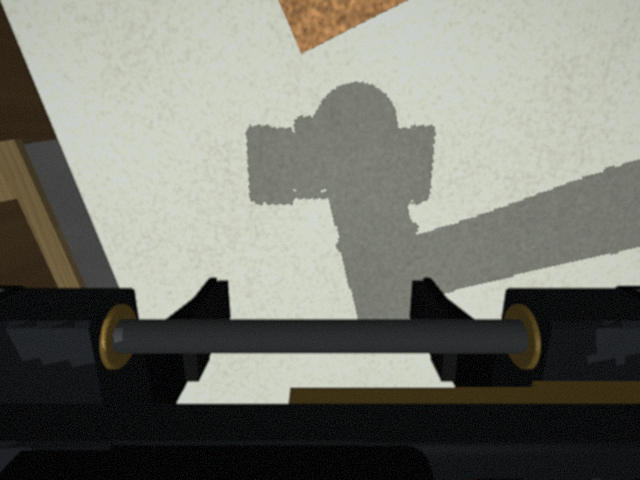

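```bash
cat > h.py <<'E'
import cv2,numpy as np
def K(c):
    f=240/np.tan(np.radians(c["vfov"]/2)); return np.array([[f,0,c["cx"]],[0,f,c["cy"]],[0,0,1.]])
def RT(c):
    return cv2.Rodrigues(np.array(c["rvec"]))[0],np.array(c["tvec"])
def ray(c,uv,z):
    R,t=RT(c);o=-R.T@t;d=R.T@np.linalg.inv(K(c))@np.array([uv[0],uv[1],1.]);return o+d*(z-o[2])/d[2]
def dep(c,D):
    R,t=RT(c);v,u=np.mgrid[0:480,0:640];k=K(c)
    P=np.stack([(u-k[0,2])/k[0,0]*D,(v-k[1,2])/k[1,1]*D,D],-1);return (P-t)@R
def proj(c,X):
    R,t=RT(c);return cv2.projectPoints(np.atleast_2d(np.array(X,float)),R,t,K(c),None)[0][:,0]
E
python3 - <<'E'
from station import r
from h import *
c=r.get_calibration("top");R,t=RT(c);print(-R.T@t)
p=cv2.imread("pics/top0.png")
cv2.imwrite("pics/t_track.png",cv2.resize(p[130:290,280:400],None,fx=5,fy=5,interpolation=cv2.INTER_CUBIC)[:800])
cv2.imwrite("pics/t_cas.png",cv2.resize(p[225:285,400:480],None,fx=10,fy=10,interpolation=cv2.INTER_CUBIC))
X=dep(c,np.load("top0.npy"))
for uv in [(300,350),(432,253),(437,253),(432,243),(320,229)]:print(uv,X[uv[1],uv[0]])
E
```

```text
[ 0.45322531 -0.06226576  1.04919315]
(300, 350) [ 0.26055275 -0.01405609  0.00268455]
(432, 253) [ 0.49532809 -0.31349488  0.05081455]
(437, 253) [ 0.49548526 -0.32436138  0.05329257]
(432, 243) [ 0.5209929  -0.32353681  0.01021002]
(320, 229) [ 0.54773987 -0.05475108  0.01689083]
```

View pics/t_track.png

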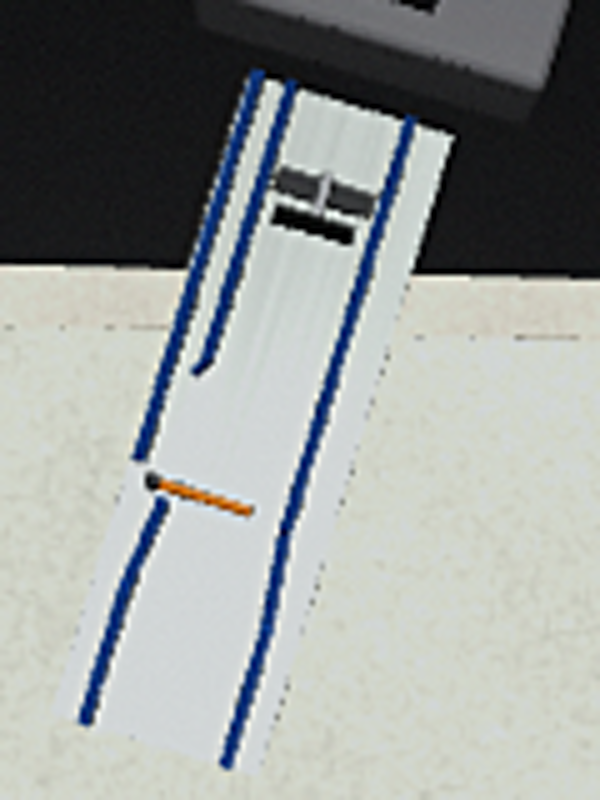

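View pics/t_cas.png

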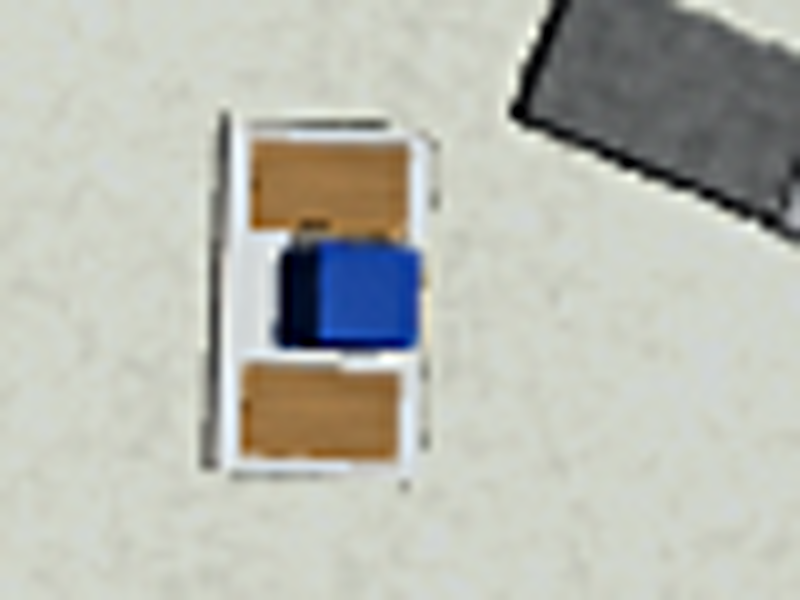

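```bash
cat > fit.py <<'E'
from station import r
from h import *
from scipy.optimize import least_squares
c=r.get_calibration("top")
f=lambda u,v:((u+.5)/5-.5+280,(v+.5)/5-.5+130)
def w(p,z):return ray(c,f(*p),z)
lines=[((408,120),-29),((285,530),-29),((257,75),46),((140,455),46)]
pts=[((152,481),(0,36.5,19)),((252,511),(0,-11.5,19)),((228,765),(-120,-34,18)),((86,720),(-120,34,18))]
def res(q):
    x,y,a=q;o=[];ca,sa=np.cos(a),np.sin(a)
    def loc(P):
        d=P[:2]-[x,y];return np.array([d[0]*ca+d[1]*sa,-d[0]*sa+d[1]*ca])*1000
    for p,yy in lines:o.append(loc(w(p,.018))[1]-yy)
    for p,X in pts:o+=list(loc(w(p,X[2]/1000))-X[:2])
    return np.array(o)
s=least_squares(res,[.55,-.05,-.2],x_scale=[.01,.01,.1]);print(s.x,np.degrees(s.x[2]));print(s.fun.round(1))
g=lambda u,v:((u+.5)/10-.5+400,(v+.5)/10-.5+225)
for p,z in [((320,243),.054),((418,240),.054),((413,348),.054),((318,348),.054),((238,125),.012),((432,138),.012),((412,478),.012),((222,470),.012)]:
    print(p,ray(c,g(*p),z))
E
python3 fit.py
```

```text
[ 0.54570166 -0.06749772 -0.26887631] -15.405477817299738
[-0.6 -0.4  0.2  0.8 -1.1  1.2 -1.2 -0.4  0.6 -1.5  1.7  0.8]
(320, 243) [ 0.50468342 -0.31158969  0.054     ]
(418, 240) [ 0.50588714 -0.33410587  0.054     ]
(413, 348) [ 0.48111811 -0.3331065   0.054     ]
(318, 348) [ 0.48062544 -0.31130883  0.054     ]
(238, 125) [ 0.53465466 -0.30224033  0.012     ]
(432, 138) [ 0.53261569 -0.34879102  0.012     ]
(412, 478) [ 0.45135586 -0.3444855   0.012     ]
(222, 470) [ 0.45224613 -0.29912984  0.012     ]
```

```bash
cat > go.py <<'E'
import sys
from station import r
from h import *
from scipy.spatial.transform import Rotation as Ro
# usage: go.py x y z yawdeg(of cassette-like x axis)  ; tool y = -(left), tool x down
def rep():
    s=r.sense();print("t",round(s["time_s"],3),"tcp",s["tcp_pos"].round(4),"yaw",round(np.degrees(np.arctan2(-s["ee_rot"][1,2],-s["ee_rot"][0,2])),2),"rotx",s["ee_rot"][:,0].round(4),"F",s["wrist_force"].round(1),"M",s["moment"].round(2),"w",round(s["gripper_width"],3),"j",s["joints"].round(0));return s
def to(p,yaw):
    s=r.sense();R=s["ee_rot"];a=np.radians(yaw)
    z=-np.array([np.cos(a),np.sin(a),0]);x=np.array([0,0,-1.]);y=np.cross(z,x)
    T=np.stack([x,y,z],1)
    print("shift cm",(R.T@(np.array(p)-s["tcp_pos"])*100).round(2),"turn/10deg",(np.degrees(Ro.from_matrix(R.T@T).as_rotvec())/10).round(3))
if __name__=="__main__":
    rep()
    if len(sys.argv)>4: v=list(map(float,sys.argv[1:]));to(v[:3],v[3])
E
python3 go.py 0.48 0.2 0.24 -10; python3 go.py .493 -.3228 .2 -2.5
```

```text
t 0.15 tcp [0.1422 0.6081 0.2217] yaw -13.17 rotx [-3.0e-04 -1.6e-03 -1.0e+00] F [-0.1  0.5 -0.2] M [-0.04 -0.04  0.01] w 1.002 j [ 92.  22.   0.  -0. -68. -15.]
shift cm [ -1.77  32.04 -42.19] turn/10deg [-0.317 -0.    -0.009]
t 0.15 tcp [0.1422 0.6081 0.2217] yaw -13.17 rotx [-3.0e-04 -1.6e-03 -1.0e+00] F [-0.1  0.5 -0.2] M [-0.04 -0.04  0.01] w 1.002 j [ 92.  22.   0.  -0. -68. -15.]
shift cm [  2.31  82.64 -55.37] turn/10deg [-1.067  0.    -0.009]
```

Call:
play_rows(
  plan=[
    [[-1.8, 32, -42.2, -0.3, 0, 0], [-1.8, 32, -42.2, -0.3, 0, 0], [-1.8, 32, -42.2, -0.3, 0, 0], [-1.8, 32, -42.2, -0.3, 0, 0], [-1.8, 32, -42.2, -0.3, 0, 0]],
  ],
)

```text
time_s: 0.78
tcp_pos: [0.3425, 0.3663, 0.2332]
ee_rot: [[0.0, -0.176, -0.984], [0.0, -0.984, 0.176], [-1.0, -0.0, 0.0]]
wrist_force: [0.0, -0.2, -0.9]
gripper_width: 1.001
```

```bash
python3 go.py .493 -.3228 .2 -2.5
```

```text
t 0.775 tcp [0.3425 0.3663 0.2332] yaw -10.14 rotx [ 0.e+00  1.e-04 -1.e+00] F [ 0.  -0.2 -0.9] M [ 0.05 -0.09 -0.02] w 1.001 j [ 66.   9. -16.  -0. -65.  14.]
shift cm [  3.31  65.19 -26.95] turn/10deg [-0.764  0.     0.001]
```

Call:
play_rows(
  plan=[
    [[3.3, 65, -27, -0.76, 0, 0], [3.3, 65, -27, -0.76, 0, 0], [3.3, 65, -27, -0.76, 0, 0], [3.3, 65, -27, -0.76, 0, 0], [3.3, 65, -27, -0.76, 0, 0]],
  ],
)

```text
time_s: 1.4
tcp_pos: [0.4086, 0.0613, 0.2186]
ee_rot: [[0.001, -0.044, -0.999], [0.0, -0.999, 0.044], [-1.0, -0.0, -0.001]]
wrist_force: [1.1, -0.2, 0.4]
gripper_width: 0.998
```

```bash
python3 go.py .493 -.3228 .18 -2.5
```

```text
t 1.4 tcp [0.4086 0.0613 0.2186] yaw -2.52 rotx [ 7.e-04  4.e-04 -1.e+00] F [ 1.1 -0.2  0.4] M [ 0.04 -0.17  0.02] w 0.998 j [ 31.   1. -27.   0. -62.  56.]
shift cm [  3.86  38.   -10.13] turn/10deg [-0.002 -0.004  0.002]
```

Call:
play_rows(
  plan=[
    [[3.8, 38, -10.1, 0, 0, 0], [3.8, 38, -10.1, 0, 0, 0], [3.8, 38, -10.1, 0, 0, 0], [3.8, 38, -10.1, 0, 0, 0], [3.8, 38, -10.1, 0, 0, 0]],
  ],
)

```text
time_s: 2.02
tcp_pos: [0.4751, -0.2428, 0.1882]
ee_rot: [[0.0, -0.045, -0.999], [0.0, -0.999, 0.045], [-1.0, -0.0, -0.0]]
wrist_force: [1.9, 0.3, 0.3]
gripper_width: 0.998
```

Call:
play_rows(
  plan=[
    [[0, 6.9, -1.8, 0, 0, 0], [0, 6.9, -1.8, 0, 0, 0], [0, 6.9, -1.8, 0, 0, 0]],
  ],
  hand=0.7,
)

```text
time_s: 2.4
tcp_pos: [0.4894, -0.3106, 0.1877]
ee_rot: [[-0.001, -0.046, -0.999], [0.001, -0.999, 0.046], [-1.0, -0.001, 0.001]]
wrist_force: [0.1, 0.3, 0.5]
gripper_width: 0.759
```

```bash
python3 go.py .493 -.3228 .18 -2.5; python3 - <<'E'
from station import r
from h import *
c=r.get_calibration("wrist");R,t=RT(c);print(-R.T@t)
p,d=r.capture("wrist");cv2.imwrite("pics/w1.png",p);np.save("w1.npy",d);print(c)
E
```

```text
t 2.4 tcp [ 0.4894 -0.3106  0.1877] yaw -2.65 rotx [-1.4e-03  8.0e-04 -1.0e+00] F [0.1 0.3 0.5] M [-0.02  0.01  0.  ] w 0.759 j [-16.  19.  -9.  -0. -62. 104.]
shift cm [ 0.77  1.2  -0.42] turn/10deg [-0.015  0.008  0.004]
[ 0.56510319 -0.31465541  0.34801087]
{'vfov': 66.36280561585855, 'cx': 319.6472603053921, 'cy': 240.7765769130509, 'rvec': array([-2.02741105,  2.12278753,  0.29744398]), 'tvec': array([-0.28810931,  0.46127201,  0.49364195])}
```

View pics/w1.png

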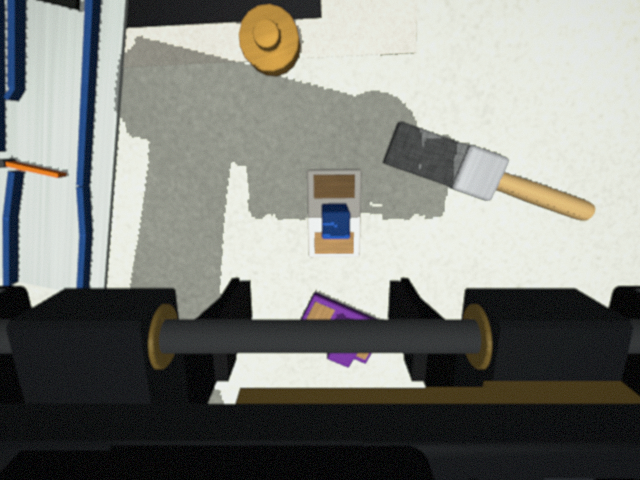

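```bash
python3 - <<'E'
import cv2
p=cv2.imread("pics/w1.png")
cv2.imwrite("pics/w1c.png",cv2.resize(p[155:265,290:380],None,fx=5,fy=5,interpolation=cv2.INTER_CUBIC))
E
```

```text
(no output)
```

View pics/w1c.png

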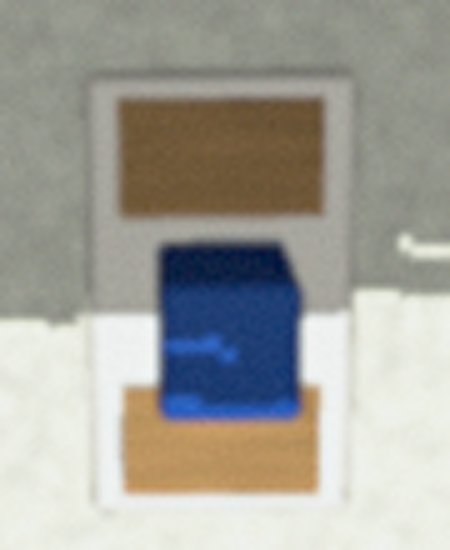

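```bash
python3 - <<'E'
from h import *
c={'vfov': 66.36280561585855, 'cx': 319.6472603053921, 'cy': 240.7765769130509, 'rvec': np.array([-2.02741105,  2.12278753,  0.29744398]), 'tvec': np.array([-0.28810931,  0.46127201,  0.49364195])}
g=lambda p:((p[0]+.5)/5-.5+290,(p[1]+.5)/5-.5+155)
for z,L in [(.012,[(91,78),(354,78),(350,502),(93,502)]),(.054,[(160,287),(300,290),(298,415),(160,415)])]:
    P=np.array([ray(c,g(p),z) for p in L]);print(P.round(4),P.mean(0).round(4),np.degrees(np.arctan2(*((P[0]-P[3])[[1,0]]))),np.degrees(np.arctan2(*((P[1]-P[2])[[1,0]]))))
E
python3 go.py .494 -.3222 .08 -2.6;python3 go.py .494 -.3222 .022 -2.6
```

```text
[[ 0.536  -0.3024  0.012 ]
 [ 0.5338 -0.3498  0.012 ]
 [ 0.4534 -0.3478  0.012 ]
 [ 0.4557 -0.2984  0.012 ]] [ 0.4947 -0.3246  0.012 ] -2.870896555484721 -1.4412050484648917
[[ 0.5056 -0.3133  0.054 ]
 [ 0.5041 -0.3361  0.054 ]
 [ 0.483  -0.3353  0.054 ]
 [ 0.484  -0.3124  0.054 ]] [ 0.4942 -0.3243  0.054 ] -2.554113489188018 -2.2560186783157383
t 2.45 tcp [ 0.4894 -0.3098  0.1881] yaw -2.57 rotx [-1.e-03  7.e-04 -1.e+00] F [0.5 0.8 0.2] M [ 0.02 -0.02  0.03] w 0.727 j [-16.  19.  -9.  -0. -62. 104.]
shift cm [10.81  1.23 -0.52] turn/10deg [0.003 0.006 0.004]
t 2.45 tcp [ 0.4894 -0.3098  0.1881] yaw -2.57 rotx [-1.e-03  7.e-04 -1.e+00] F [0.5 0.8 0.2] M [ 0.02 -0.02  0.03] w 0.727 j [-16.  19.  -9.  -0. -62. 104.]
shift cm [16.61  1.23 -0.53] turn/10deg [0.003 0.006 0.004]
```

Call:
play_rows(
  plan=[
    [[6, 1.37, -0.5, 0, 0, 0], [11, 1.37, -0.5, 0, 0, 0], [11, 1.37, -0.5, 0, 0, 0], [11, 1.37, -0.5, 0, 0, 0]],
  ],
)

```text
time_s: 2.95
tcp_pos: [0.4959, -0.324, 0.0809]
ee_rot: [[0.003, -0.042, -0.999], [-0.002, -0.999, 0.042], [-1.0, 0.002, -0.003]]
wrist_force: [0.9, -1.0, 0.9]
gripper_width: 0.7
```

```bash
python3 go.py .4938 -.3235 .022 -2.4
```

```text
t 2.95 tcp [ 0.4959 -0.324   0.0809] yaw -2.43 rotx [ 0.0031 -0.0019 -1.    ] F [ 0.9 -1.   0.9] M [-0.03  0.02 -0.02] w 0.7 j [-17.  27. -15.   0. -48. 105.]
shift cm [ 5.88 -0.05  0.23] turn/10deg [-0.003 -0.018 -0.01 ]
```

Call:
play_rows(
  plan=[
    [[3, 0, 0.1, 0, 0, 0], [5, 0, 0.1, 0, 0, 0], [5.9, 0, 0.1, 0, 0, 0], [5.9, 0, 0.1, 0, 0, 0]],
  ],
)

```text
time_s: 3.45
tcp_pos: [0.4943, -0.3244, 0.0209]
ee_rot: [[0.002, -0.044, -0.999], [-0.001, -0.999, 0.044], [-1.0, 0.001, -0.002]]
wrist_force: [0.2, -0.1, -0.1]
gripper_width: 0.7
```

```bash
python3 go.py .4938 -.3235 .022 -2.4; python3 - <<'E'
from station import r
from h import *
p,d=r.capture("wrist");q,d=r.capture("scene")
cv2.imwrite("pics/w2.png",p);cv2.imwrite("pics/s2.png",cv2.resize(q[140:260,180:340],None,fx=5,fy=5))
E
```

```text
t 3.45 tcp [ 0.4943 -0.3244  0.0209] yaw -2.52 rotx [ 0.0022 -0.001  -1.    ] F [ 0.2 -0.1 -0.1] M [ 0.05 -0.01 -0.03] w 0.7 j [-18.  31. -18.   0. -41. 105.]
shift cm [-0.11 -0.09  0.05] turn/10deg [-0.012 -0.013 -0.005]
```

View pics/w2.png

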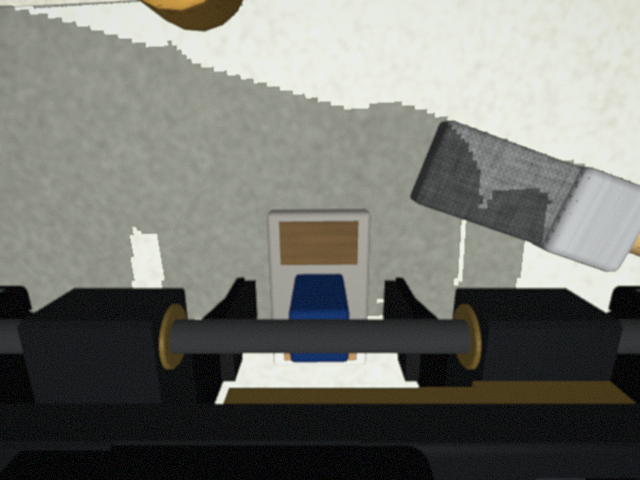

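View pics/s2.png

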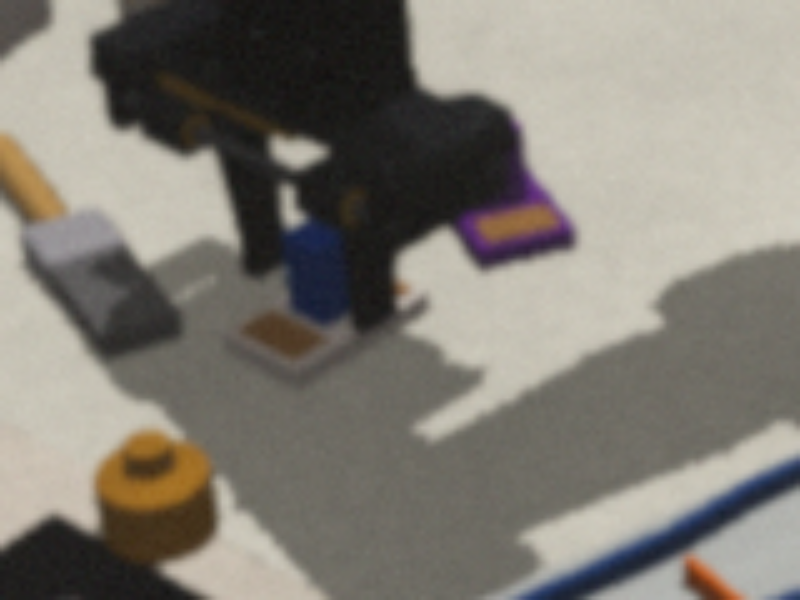

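The fingers straddle the blue knob (wrist image knob ~(318,320), between the pads), and the brush and purple look-alike are clear. Closing the gripper.

Call:
play_rows(
  plan=[
    [[0, 0, 0, 0, 0, 0], [0, 0, 0, 0, 0, 0], [0, 0, 0, 0, 0, 0], [0, 0, 0, 0, 0, 0], [0, 0, 0, 0, 0, 0]],
  ],
  hand=0,
)

```text
time_s: 4.18
tcp_pos: [0.4933, -0.3243, 0.0195]
ee_rot: [[-0.0, -0.045, -0.999], [0.0, -0.999, 0.045], [-1.0, -0.0, 0.0]]
wrist_force: [-0.2, -0.4, 0.1]
gripper_width: 0.274
```

Call:
play_rows(
  plan=[
    [[-1, 0, 0, 0, 0, 0], [-3, 0, 0, 0, 0, 0], [-8, 0, 0, 0, 0, 0], [-8, 0, 0, 0, 0, 0]],
  ],
)

```text
time_s: 4.68
tcp_pos: [0.4963, -0.3256, 0.1045]
ee_rot: [[0.009, -0.044, -0.999], [-0.004, -0.999, 0.044], [-1.0, 0.004, -0.01]]
wrist_force: [0.4, 0.4, -1.0]
gripper_width: 0.27
```

```bash
python3 go.py .4938 -.3235 .022 -2.4; python3 - <<'E'
from station import r
from h import *
p,d=r.capture("wrist");cv2.imwrite("pics/w3.png",p)
# infeed target
x,y,a=0.54570166,-0.06749772,-0.26887631
for l in (-.085,-.064,.1): print(l,x+l*np.cos(a),y+l*np.sin(a))
E
```

```text
t 4.675 tcp [ 0.4963 -0.3256  0.1045] yaw -2.51 rotx [ 0.0094 -0.0042 -0.9999] F [ 0.4  0.4 -1. ] M [-0.05  0.03  0.03] w 0.27 j [-18.  25. -14.   0. -51. 105.]
shift cm [ 8.24 -0.23  0.34] turn/10deg [-0.011 -0.055 -0.022]
-0.085 0.4637557090408403 -0.04491761545199149
-0.064 0.48400117927780917 -0.05049622951679359
0.1 0.6421086611284231 -0.09406254888001
```

View pics/w3.png

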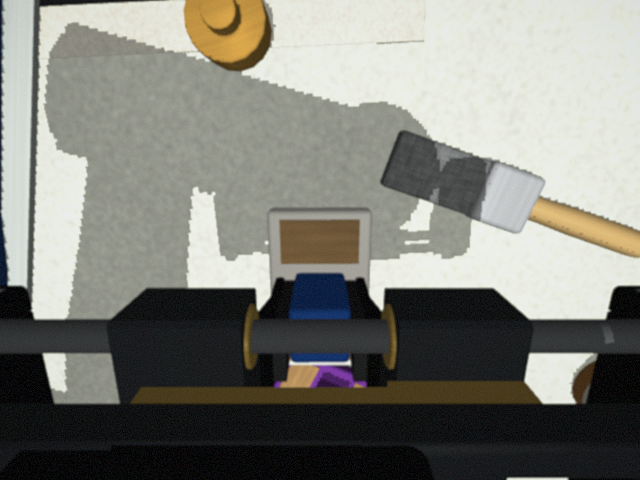

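```bash
python3 go.py .4763 -.0484 .12 -15.4
```

```text
t 4.725 tcp [ 0.4945 -0.3246  0.102 ] yaw -2.57 rotx [ 0.0048 -0.0015 -1.    ] F [ 0.4 -0.1 -1.2] M [0.02 0.08 0.06] w 0.273 j [-18.  25. -14.  -0. -51. 105.]
shift cm [ -1.85 -27.51   3.05] turn/10deg [ 1.283 -0.029 -0.004]
```

Call:
play_rows(
  plan=[
    [[-1.8, -27.5, 3.05, 1.28, 0, 0], [-1.8, -27.5, 3.05, 1.28, 0, 0], [-1.8, -27.5, 3.05, 1.28, 0, 0], [-1.8, -27.5, 3.05, 1.28, 0, 0], [-1.8, -27.5, 3.05, 1.28, 0, 0]],
  ],
)

```text
time_s: 5.35
tcp_pos: [0.4738, -0.0458, 0.1168]
ee_rot: [[-0.002, -0.263, -0.965], [0.0, -0.965, 0.263], [-1.0, 0.001, 0.002]]
wrist_force: [0.6, -0.1, -1.1]
gripper_width: 0.276
```

Call:
play_rows(
  plan=[
    [[0, 0, 0, 0, 0, 0], [0, 0, 0, 0, 0, 0]],
  ],
)

```text
time_s: 5.6
tcp_pos: [0.4745, -0.0485, 0.1168]
ee_rot: [[-0.002, -0.265, -0.964], [-0.0, -0.964, 0.265], [-1.0, 0.001, 0.002]]
wrist_force: [0.5, -0.0, -2.1]
gripper_width: 0.271
```

```bash
python3 go.py .4763 -.0484 .12 -15.4;python3 - <<'E'
from station import r
from h import *
import pickle
c=r.get_calibration("wrist");p,d=r.capture("wrist");cv2.imwrite("pics/w4.png",p);np.save("w4.npy",d);pickle.dump(c,open("w4.pkl","wb"))
q,d=r.capture("top");cv2.imwrite("pics/t4.png",cv2.resize(q[130:290,280:400],None,fx=5,fy=5,interpolation=cv2.INTER_CUBIC))
E
```

```text
t 5.6 tcp [ 0.4745 -0.0485  0.1168] yaw -15.37 rotx [-1.8e-03 -3.0e-04 -1.0e+00] F [ 0.5 -0.  -2.1] M [-0.06 -0.08 -0.01] w 0.271 j [ 14.  14. -28.  -0. -48.  61.]
shift cm [-0.32 -0.05 -0.17] turn/10deg [ 0.003  0.009 -0.004]
```

View pics/w4.png

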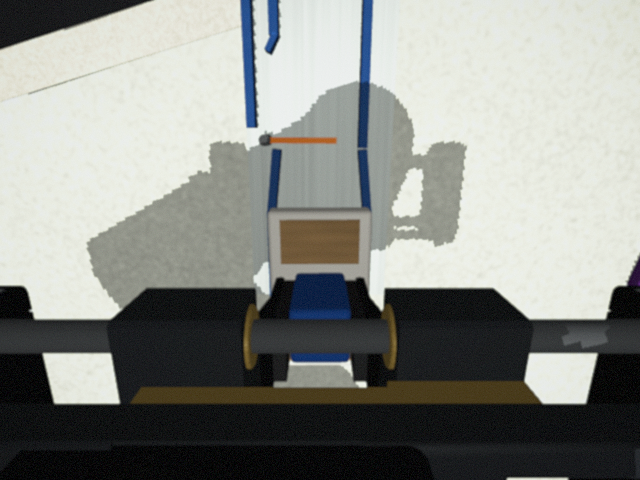

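```bash
python3 - <<'E'
import cv2
p=cv2.imread("pics/w4.png")
cv2.imwrite("pics/w4c.png",cv2.resize(p[0:215,230:390],None,fx=3.7,fy=3.7,interpolation=cv2.INTER_CUBIC)[:600])
cv2.imwrite("pics/w4c.png",cv2.resize(p[0:150,230:390],None,fx=4,fy=4,interpolation=cv2.INTER_CUBIC))
E
```

```text
(no output)
```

View pics/w4c.png

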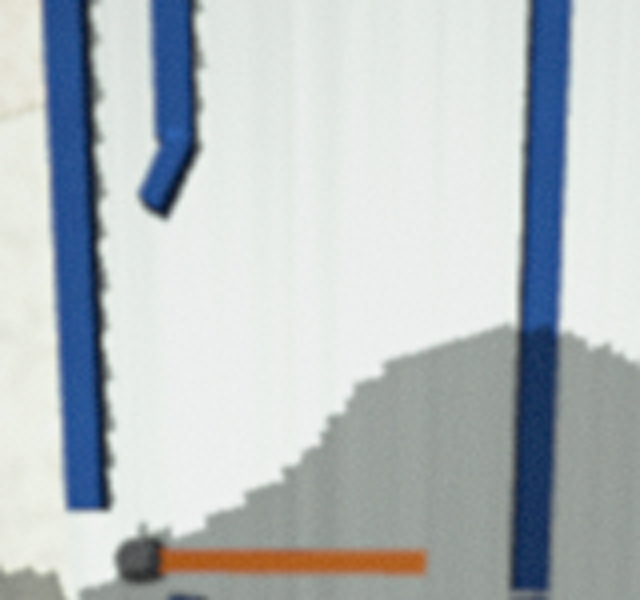

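```bash
cat > fit2.py <<'E'
from h import *
import pickle
from scipy.optimize import least_squares
c=pickle.load(open("w4.pkl","rb"))
f=lambda u,v:((u+.5)/4-.5+230,(v+.5)/4-.5)
def w(p,z):return ray(c,f(*p),z)
lines=[((530,0),-27),((514,585),-27),((86,0),44),((104,508),44),((190,0),27),((193,135),27)]
pts=[((140,560),(0,36.5,19)),((427,562),(0,-11.5,19))]
def res(q):
    x,y,a=q;o=[];ca,sa=np.cos(a),np.sin(a)
    def loc(P):
        d=P[:2]-[x,y];return np.array([d[0]*ca+d[1]*sa,-d[0]*sa+d[1]*ca])*1000
    for p,yy in lines:o.append(loc(w(p,.018))[1]-yy)
    for p,X in pts:o+=list(loc(w(p,X[2]/1000))-X[:2])
    return np.array(o)
s=least_squares(res,[.55,-.05,-.2],x_scale=[.01,.01,.1]);print(s.x,np.degrees(s.x[2]));print(s.fun.round(1))
# cassette nose corners in hand (tcp z .1168 -> underside ~.0965, top .1085)
for p in [(269,209),(371,209)]:print(ray(c,p,.1085))
E
python3 fit2.py
```

```text
[ 0.54514212 -0.06797822 -0.27789414] -15.92216118370974
[ 1.3  0.4 -1.  -1.  -0.1 -0.2 -0.1  0.6  0.1 -0.1]
[ 0.52235132 -0.03739724  0.1085    ]
[ 0.50975056 -0.0832549   0.1085    ]
```

Call:
play_rows(
  plan=[
    [[3, -0.05, -0.4, 0.03, 0, 0], [6, -0.05, -0.4, 0.03, 0, 0], [7.5, -0.05, -0.4, 0.03, 0, 0], [7.5, -0.05, -0.4, 0.03, 0, 0]],
  ],
)

```text
time_s: 6.2
tcp_pos: [0.478, -0.05, 0.0411]
ee_rot: [[-0.004, -0.272, -0.962], [-0.001, -0.962, 0.272], [-1.0, 0.002, 0.003]]
wrist_force: [-0.5, -0.2, -1.0]
gripper_width: 0.272
```

```bash
python3 go.py .483 -.0503 .0262 -15.7;python3 - <<'E'
from station import r
from h import *
import pickle
c=r.get_calibration("wrist");p,d=r.capture("wrist");cv2.imwrite("pics/w5.png",p);pickle.dump(c,open("w5.pkl","wb"))
q,d=r.capture("scene");cv2.imwrite("pics/s5.png",cv2.resize(q[210:330,240:400],None,fx=5,fy=5,interpolation=cv2.INTER_CUBIC))
E
```

```text
t 6.2 tcp [ 0.478  -0.05    0.0411] yaw -15.78 rotx [-3.7e-03 -8.0e-04 -1.0e+00] F [-0.5 -0.2 -1. ] M [-0.01 -0.04 -0.  ] w 0.272 j [ 13.  21. -32.  -0. -37.  61.]
shift cm [ 1.49 -0.11 -0.49] turn/10deg [-0.008  0.019 -0.01 ]
```

View pics/w5.png

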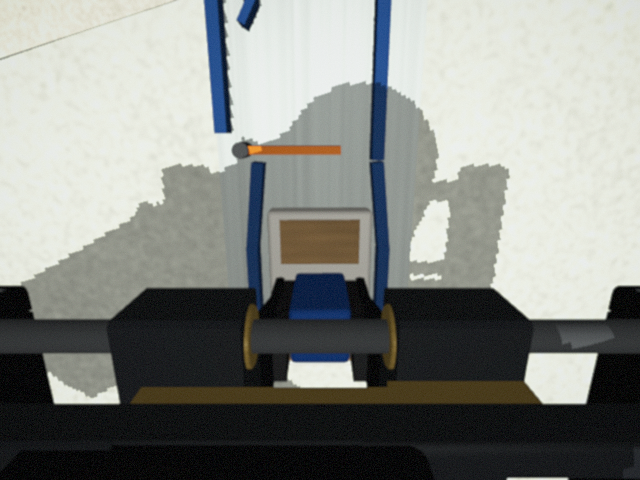

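View pics/s5.png

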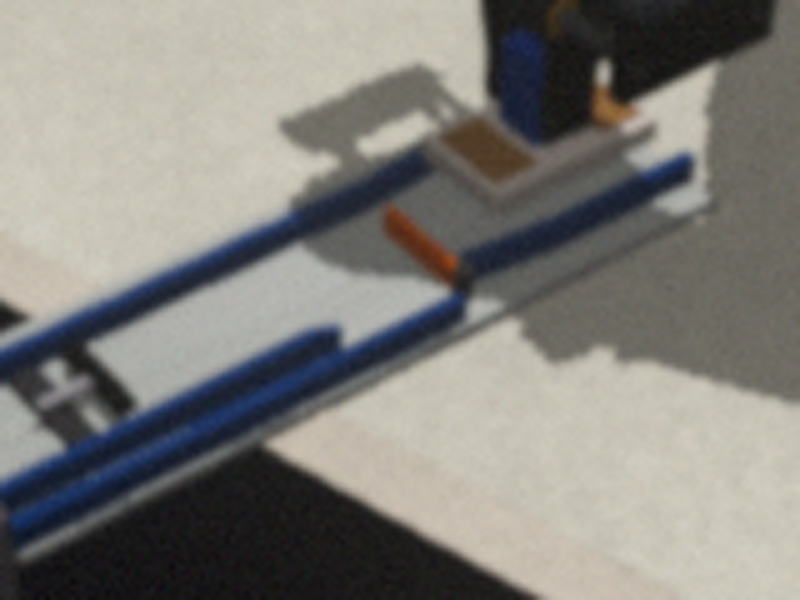

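```bash
python3 - <<'E'
from h import *
import pickle
c=pickle.load(open("w5.pkl","rb"))
pin=ray(c,(241,149),.019);tip=ray(c,(341,150),.019);n1=ray(c,(269,209),.033);n2=ray(c,(372,209),.033)
r1=ray(c,(383.5-6,0),.018); 
print(pin,tip,n1,n2,r1)
v=(pin-tip)[:2];print(np.linalg.norm(v),np.degrees(np.arctan2(-v[0],v[1])))
v=(n1-n2)[:2];print(np.linalg.norm(v),np.degrees(np.arctan2(-v[0],v[1])))
a=np.radians(-15.7);e=np.array([np.cos(a),np.sin(a)]);l=np.array([-e[1],e[0]])
o=.5*((pin[:2]-36.5e-3*l)+(tip[:2]+11.5e-3*l));print(o)
n=(n1+n2)[:2]/2;k=n-.042*e;print("knob",k,"local",(k-o)@e,(k-o)@l)
print("wall y",(r1[:2]-o)@l, (ray(c,(372,160),.018)[:2]-o)@l)
E
```

```text
[ 0.55552313 -0.03277007  0.019     ] [ 0.54196838 -0.07904025  0.019     ] [ 0.52601373 -0.03930739  0.033     ] [ 0.51296731 -0.08545073  0.033     ] [ 0.59918532 -0.11078176  0.018     ]
0.04821474085460926 -16.327833860396538
0.047952241593517436 -15.787553043805103
[ 0.54536325 -0.06793881]
knob [ 0.47905747 -0.05101384] local -0.06841193220937228 -0.0016488466397188359
wall y -0.026680281257916962 -0.026891409066321714
```

Call:
play_rows(
  plan=[
    [[0.4, -0.1, 0, 0, 0, 0], [0.8, -0.1, 0, 0, 0, 0], [1.1, -0.1, 0, 0, 0, 0], [1.3, -0.1, 0, 0, 0, 0], [1.3, -0.1, 0, 0, 0, 0]],
  ],
)

```text
time_s: 6.92
tcp_pos: [0.4793, -0.0478, 0.0293]
ee_rot: [[-0.0, -0.27, -0.963], [-0.0, -0.963, 0.27], [-1.0, 0.0, 0.0]]
wrist_force: [-0.3, 0.0, -1.2]
gripper_width: 0.276
```

```bash
python3 go.py .483 -.0503 .0262 -15.7
```

```text
t 6.925 tcp [ 0.4793 -0.0478  0.0293] yaw -15.66 rotx [-3.e-04 -1.e-04 -1.e+00] F [-0.3  0.  -1.2] M [-0.02  0.03  0.  ] w 0.276 j [ 14.  22. -33.   0. -35.  61.]
shift cm [ 0.31  0.14 -0.43] turn/10deg [ 0.004  0.002 -0.001]
```

Call:
play_rows(
  plan=[
    [[0.1, 0, 0, 0, 0, 0], [0.2, 0, 0, 0, 0, 0], [0.25, 0, 0, 0, 0, 0], [0.25, 0, 0, 0, 0, 0]],
  ],
)

```text
time_s: 7.42
tcp_pos: [0.4794, -0.0478, 0.0269]
ee_rot: [[-0.0, -0.27, -0.963], [-0.0, -0.963, 0.27], [-1.0, 0.0, 0.0]]
wrist_force: [0.2, -0.7, -2.0]
gripper_width: 0.275
```

```bash
python3 go.py .483 -.0503 .0262 -15.7
```

```text
t 7.425 tcp [ 0.4794 -0.0478  0.0269] yaw -15.67 rotx [-1.e-04 -0.e+00 -1.e+00] F [ 0.2 -0.7 -2. ] M [-0.04 -0.02  0.06] w 0.275 j [ 14.  23. -33.   0. -34.  61.]
shift cm [ 0.07  0.14 -0.42] turn/10deg [ 0.003  0.    -0.   ]
```

Call:
play_rows(
  plan=[
    [[0.05, 0, 0, 0, 0, 0], [0.1, 0, 0, 0, 0, 0], [0.1, 0, 0, 0, 0, 0]],
  ],
)

```text
time_s: 7.8
tcp_pos: [0.4794, -0.0478, 0.0259]
ee_rot: [[-0.0, -0.27, -0.963], [-0.0, -0.963, 0.27], [-1.0, 0.0, 0.0]]
wrist_force: [0.3, -0.0, -0.3]
gripper_width: 0.275
```

```bash
python3 go.py .483 -.0503 .0262 -15.7
```

```text
t 7.8 tcp [ 0.4794 -0.0478  0.0259] yaw -15.67 rotx [-1.e-04 -0.e+00 -1.e+00] F [ 0.3 -0.  -0.3] M [-0.03 -0.02 -0.03] w 0.275 j [ 14.  23. -33.  -0. -34.  61.]
shift cm [-0.03  0.14 -0.42] turn/10deg [ 0.003  0.    -0.   ]
```

Call:
play_rows(
  plan=[
    [[0, 0, 0, 0, 0, 0], [0, 0, 0, 0, 0, 0], [0, 0, 0, 0, 0, 0]],
  ],
  hand=0.6,
)

```text
time_s: 8.18
tcp_pos: [0.4795, -0.0478, 0.0261]
ee_rot: [[0.0, -0.27, -0.963], [0.0, -0.963, 0.27], [-1.0, -0.0, -0.0]]
wrist_force: [-0.9, -0.3, -0.4]
gripper_width: 0.528
```

```bash
python3 go.py .483 -.0503 .0262 -15.7;python3 - <<'E'
from station import r
from h import *
import pickle
c=r.get_calibration("wrist");p,d=r.capture("wrist");cv2.imwrite("pics/w6.png",p);pickle.dump(c,open("w6.pkl","wb"))
q,d=r.capture("scene");cv2.imwrite("pics/s6.png",cv2.resize(q[210:330,240:400],None,fx=5,fy=5,interpolation=cv2.INTER_CUBIC))
E
```

```text
t 8.175 tcp [ 0.4795 -0.0478  0.0261] yaw -15.66 rotx [ 3.e-04  0.e+00 -1.e+00] F [-0.9 -0.3 -0.4] M [0.01 0.01 0.01] w 0.528 j [ 14.  23. -33.   0. -34.  61.]
shift cm [-0.01  0.15 -0.4 ] turn/10deg [ 0.004 -0.002  0.001]
```

View pics/w6.png

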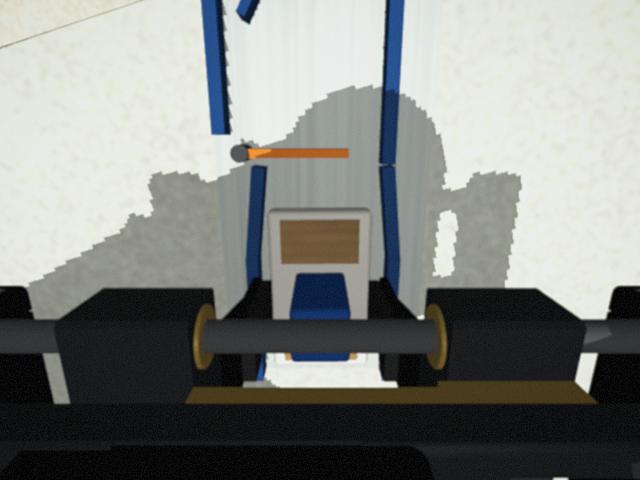

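View pics/s6.png

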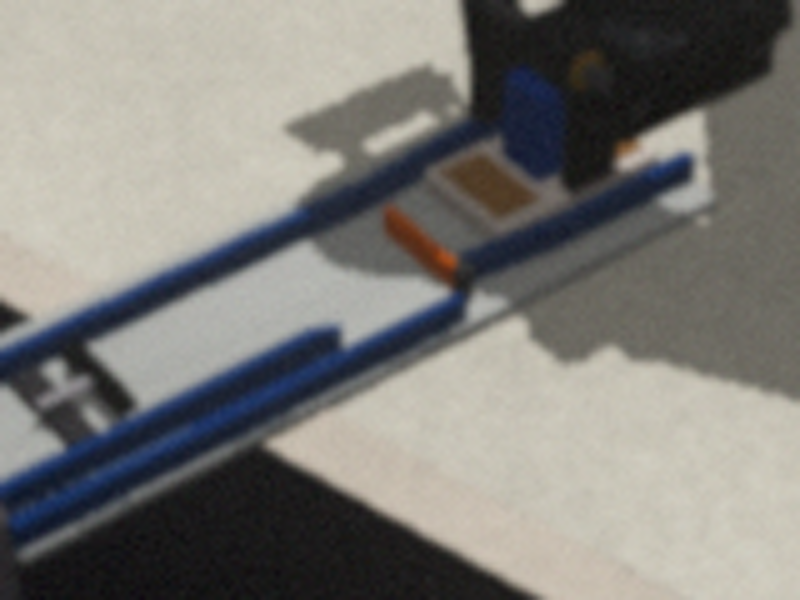

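```bash
cat > loc.py <<'E'
from h import *
import pickle
def loc(pkl,pin,tip,n1,n2,walls,yaw=-15.8):
    c=pickle.load(open(pkl,"rb"))
    pin=ray(c,pin,.019);tip=ray(c,tip,.019);n1=ray(c,n1,.018);n2=ray(c,n2,.018)
    v=(n1-n2)[:2];print("nose",np.linalg.norm(v),np.degrees(np.arctan2(-v[0],v[1])))
    a=np.radians(yaw);e=np.array([np.cos(a),np.sin(a)]);l=np.array([-e[1],e[0]])
    o=.5*((pin[:2]-36.5e-3*l)+(tip[:2]+11.5e-3*l));print("track",o)
    n=(n1+n2)[:2]/2;k=n-.042*e;print("knob",k,"local",(k-o)@e,(k-o)@l)
    for w in walls:
        q=ray(c,w,.018)[:2]-o;print("wall",w,q@e,q@l)
E
python3 - <<'E'
from loc import *
loc("w6.pkl",(241,153),(349,154),(269,210),(370,210),[(391,0),(382,160),(265,167),(219,0),(259,19)])
E
```

```text
nose 0.047086503278131756 -15.647331208550478
track [ 0.54494254 -0.06797463]
knob [ 0.48025912 -0.0480559 ] local -0.06766302976518294 0.0015541474006786557
wall (391, 0) 0.060217249941017036 -0.027005344058832096
wall (382, 160) -0.0027832914809796643 -0.026466925535194162
wall (265, 167) -0.006015043554404225 0.026213844819761047
wall (219, 0) 0.0600387985923758 0.042219268844632105
wall (259, 19) 0.05329338476679006 0.026407518364606662
```

```bash
python3 - <<'E'
import cv2
p=cv2.imread("pics/w6.png")
cv2.imwrite("pics/w6c.png",cv2.resize(p[80:230,230:400],None,fx=4,fy=4,interpolation=cv2.INTER_CUBIC))
E
```

View pics/w6c.png

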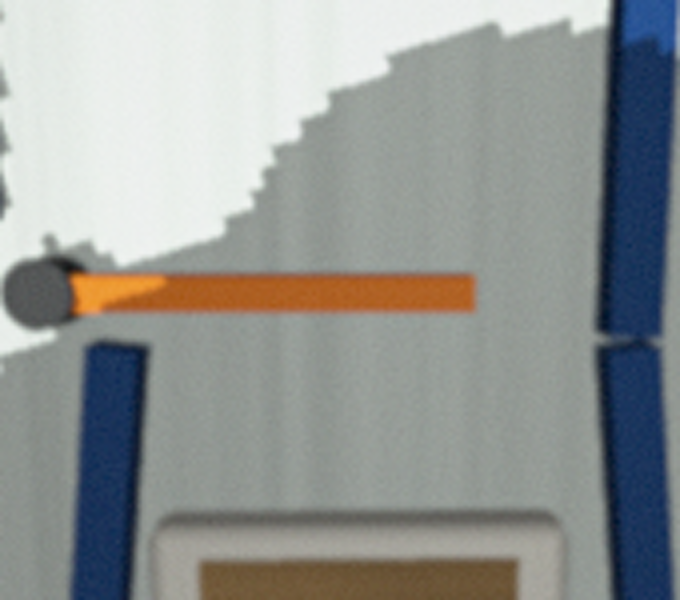

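Call:
play_rows(
  plan=[
    [[0, 0, 0, 0, 0, 0], [0, 0, 0, 0, 0, 0], [0, 0, 0, 0, 0, 0], [0, 0, 0, 0, 0, 0]],
  ],
  hand=0,
)

```text
time_s: 8.78
tcp_pos: [0.4794, -0.0478, 0.026]
ee_rot: [[-0.0, -0.27, -0.963], [-0.0, -0.963, 0.27], [-1.0, 0.0, 0.0]]
wrist_force: [-0.5, -0.1, 0.2]
gripper_width: 0.275
```

Call:
play_rows(
  plan=[
    [[0, 0.03, -0.4, 0, 0, 0], [0, 0.07, -0.8, 0.01, 0, 0], [0, 0.1, -1.2, 0.02, 0, 0], [0, 0.15, -1.6, 0.02, 0, 0], [0, 0.15, -1.6, 0.02, 0, 0]],
  ],
)

```text
time_s: 9.4
tcp_pos: [0.4951, -0.0536, 0.026]
ee_rot: [[0.001, -0.273, -0.962], [0.0, -0.962, 0.273], [-1.0, -0.0, -0.001]]
wrist_force: [0.3, 0.7, 0.0]
gripper_width: 0.275
```

```bash
python3 go.py .483 -.0503 .0262 -15.9;python3 - <<'E'
from station import r
from h import *
import pickle
c=r.get_calibration("wrist");p,d=r.capture("wrist");cv2.imwrite("pics/w7.png",p);pickle.dump(c,open("w7.pkl","wb"))
cv2.imwrite("pics/w7c.png",cv2.resize(p[80:230,230:400],None,fx=4,fy=4,interpolation=cv2.INTER_CUBIC))
E
```

```text
t 9.4 tcp [ 0.4951 -0.0536  0.026 ] yaw -15.87 rotx [ 0.001  0.    -1.   ] F [0.3 0.7 0. ] M [-0.01 -0.11  0.02] w 0.275 j [ 13.  24. -31.   0. -35.  62.]
shift cm [-0.02  0.01  1.26] turn/10deg [ 0.003 -0.005  0.002]
```

View pics/w7c.png

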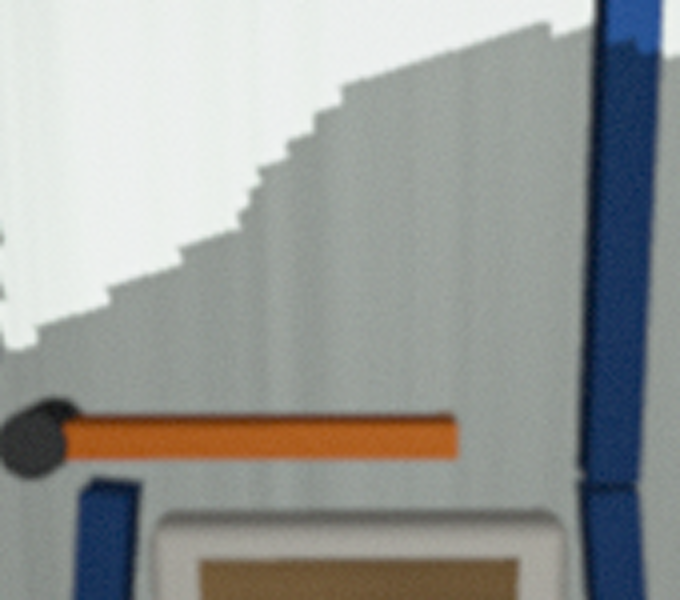

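Call:
play_rows(
  plan=[
    [[0, 0, -0.4, 0, 0, 0], [0, 0, -0.8, 0, 0, 0], [0, 0, -1.2, 0, 0, 0], [0, 0, -1.6, 0, 0, 0], [0, 0, -2.0, 0, 0, 0]],
  ],
)

```text
time_s: 10.07
tcp_pos: [0.5121, -0.0594, 0.026]
ee_rot: [[-0.004, -0.274, -0.962], [-0.0, -0.962, 0.274], [-1.0, 0.001, 0.003]]
wrist_force: [-3.8, -0.1, 5.0]
gripper_width: 0.273
```

```bash
python3 go.py
```

```text
t 10.075 tcp [ 0.5121 -0.0594  0.026 ] yaw -15.88 rotx [-3.7e-03 -5.0e-04 -1.0e+00] F [-3.8 -0.1  5. ] M [0.11 1.22 0.07] w 0.273 j [ 11.  25. -28.  -0. -37.  63.]
```

Call:
play_rows(
  plan=[
    [[-0.02, 0, -0.4, 0, 0, 0], [-0.02, 0, -0.8, 0, 0, 0], [-0.02, 0, -1.2, 0, 0, 0], [-0.02, 0, -1.6, 0, 0, 0], [-0.02, 0, -2.0, 0, 0, 0]],
  ],
)

```text
time_s: 10.7
tcp_pos: [0.5334, -0.0645, 0.026]
ee_rot: [[0.0, -0.273, -0.962], [0.0, -0.962, 0.273], [-1.0, -0.0, -0.0]]
wrist_force: [-2.5, -1.1, -0.7]
gripper_width: 0.273
```

```bash
python3 go.py;python3 - <<'E'
from station import r
from h import *
import pickle
c=r.get_calibration("wrist");p,d=r.capture("wrist");cv2.imwrite("pics/w8.png",p)
q,d=r.capture("scene");cv2.imwrite("pics/s8.png",cv2.resize(q[210:330,240:400],None,fx=5,fy=5,interpolation=cv2.INTER_CUBIC))
E
```

```text
t 10.7 tcp [ 0.5334 -0.0645  0.026 ] yaw -15.87 rotx [ 4.e-04  1.e-04 -1.e+00] F [-2.5 -1.1 -0.7] M [-0.21  0.35 -0.03] w 0.273 j [ 10.  27. -25.   0. -38.  64.]
```

View pics/w8.png

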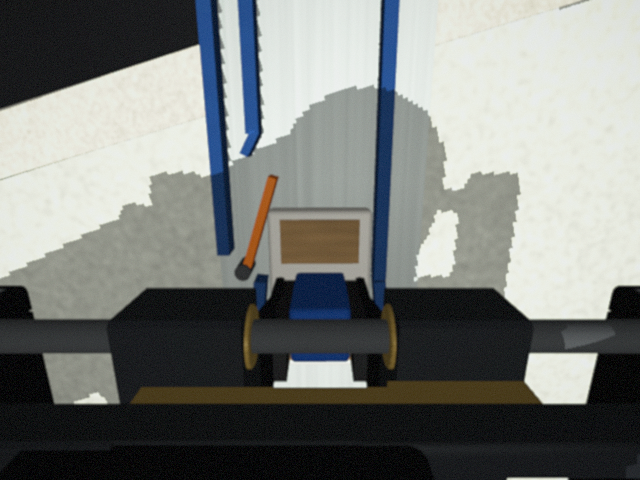

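View pics/s8.png

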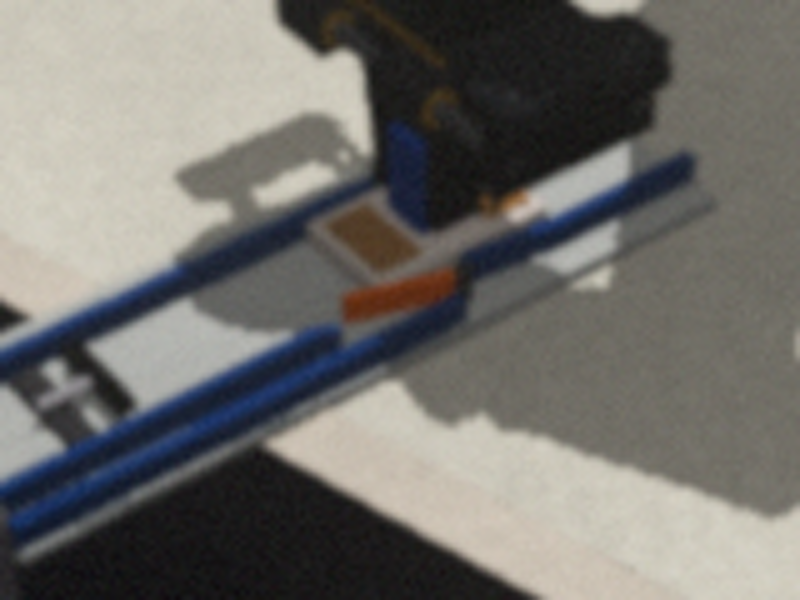

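Call:
play_rows(
  plan=[
    [[-0.01, 0, -0.5, 0, 0, 0], [-0.01, 0, -1.0, 0, 0, 0], [-0.01, 0, -1.5, 0, 0, 0], [-0.01, 0, -2.0, 0, 0, 0], [-0.01, 0, -2.5, 0, 0, 0]],
  ],
)

```text
time_s: 11.42
tcp_pos: [0.5575, -0.0714, 0.0263]
ee_rot: [[0.0, -0.273, -0.962], [0.0, -0.962, 0.273], [-1.0, -0.0, -0.0]]
wrist_force: [-0.1, -0.9, -2.3]
gripper_width: 0.271
```

Call:
play_rows(
  plan=[
    [[0, 0, -0.5, 0, 0, 0], [0, 0, -1.0, 0, 0, 0], [0, 0, -1.5, 0, 0, 0], [0, 0, -2.0, 0, 0, 0], [0, 0, -2.0, 0, 0, 0]],
  ],
)

```text
time_s: 12.05
tcp_pos: [0.5768, -0.0769, 0.0263]
ee_rot: [[0.001, -0.274, -0.962], [-0.0, -0.962, 0.274], [-1.0, -0.0, -0.001]]
wrist_force: [0.3, -1.2, -1.2]
gripper_width: 0.271
```

```bash
python3 go.py;python3 - <<'E'
from station import r
from h import *
p,d=r.capture("wrist");cv2.imwrite("pics/w9.png",p)
E
```

```text
t 12.05 tcp [ 0.5768 -0.0769  0.0263] yaw -15.87 rotx [ 7.e-04 -0.e+00 -1.e+00] F [ 0.3 -1.2 -1.2] M [-0.29  0.03 -0.08] w 0.271 j [  8.  30. -19.   0. -41.  66.]
```

View pics/w9.png

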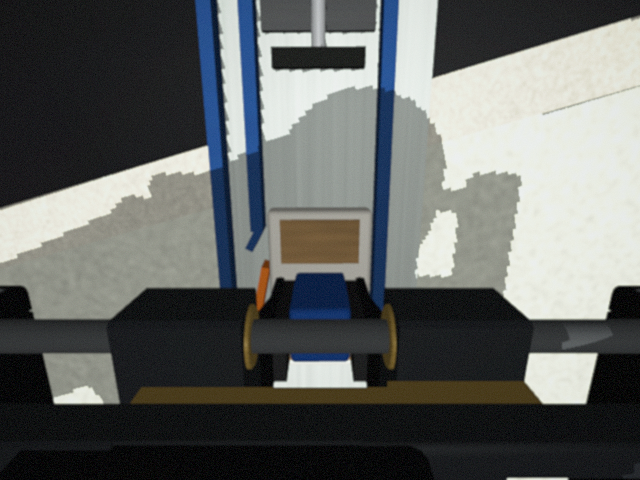

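```bash
python3 - <<'E'
from station import r
from h import *
p=cv2.imread("pics/w9.png")
cv2.imwrite("pics/w9c.png",cv2.resize(p[20:220,240:400],None,fx=4,fy=4,interpolation=cv2.INTER_CUBIC)[:600])
c=r.get_calibration("wrist")
a=np.radians(-15.9);e=np.array([np.cos(a),np.sin(a)]);o=np.array([.5451,-.0680])
for uv,z in [((318,69),.018),((318,69),.012),((318,66),.018),((320,209),.018),((320,212),.018)]:
    P=ray(c,uv,z);print(uv,z,((P[:2]-o)@e).round(4))
E
```

```text
(318, 69) 0.018 0.1358
(318, 69) 0.012 0.1367
(318, 66) 0.018 0.1369
(320, 209) 0.018 0.0758
(320, 212) 0.018 0.0744
```

View pics/w9c.png

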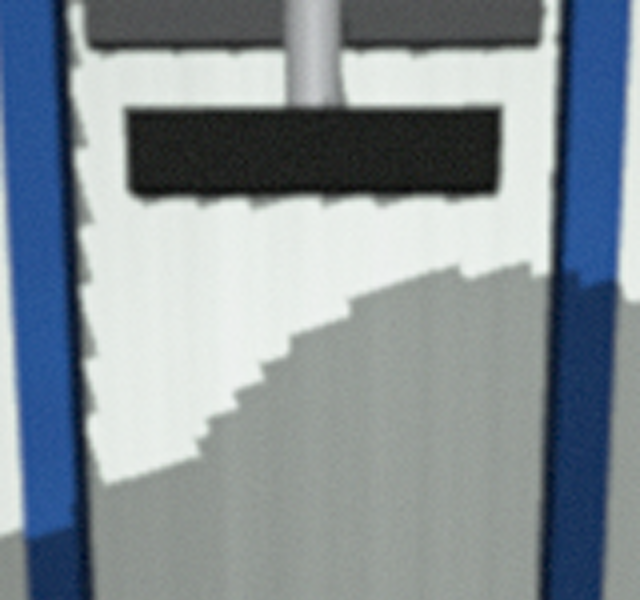

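Call:
play_rows(
  plan=[
    [[0, 0, -0.5, 0, 0, 0], [0, 0, -1.0, 0, 0, 0], [0, 0, -1.5, 0, 0, 0], [0, 0, -2.0, 0, 0, 0], [0, 0, -2.5, 0, 0, 0]],
  ],
)

```text
time_s: 12.72
tcp_pos: [0.6006, -0.0837, 0.0262]
ee_rot: [[-0.0, -0.273, -0.962], [0.0, -0.962, 0.273], [-1.0, 0.0, 0.0]]
wrist_force: [0.1, -1.6, -0.6]
gripper_width: 0.271
```

Call:
play_rows(
  plan=[
    [[0, 0, -0.5, 0, 0, 0], [0, 0, -1.0, 0, 0, 0], [0, 0, -1.5, 0, 0, 0], [0, 0, -2.0, 0, 0, 0], [0, 0, -2.0, 0, 0, 0]],
  ],
)

```text
time_s: 13.35
tcp_pos: [0.6201, -0.0892, 0.0263]
ee_rot: [[0.001, -0.273, -0.962], [-0.0, -0.962, 0.273], [-1.0, -0.0, -0.001]]
wrist_force: [-0.9, -1.2, -1.2]
gripper_width: 0.275
```

```bash
cat > snap.py <<'E'
import sys
from station import r
from h import *
import pickle
n=sys.argv[1]
c=r.get_calibration("wrist");p,d=r.capture("wrist");cv2.imwrite(f"pics/{n}.png",p);pickle.dump(c,open(n+".pkl","wb"))
cv2.imwrite(f"pics/{n}c.png",cv2.resize(p[100:300,220:420],None,fx=3,fy=3,interpolation=cv2.INTER_CUBIC))
E
python3 go.py;python3 snap.py w10
```

```text
t 13.35 tcp [ 0.6201 -0.0892  0.0263] yaw -15.87 rotx [ 8.e-04 -1.e-04 -1.e+00] F [-0.9 -1.2 -1.2] M [-0.23  0.02  0.02] w 0.275 j [  7.  33. -12.   0. -45.  68.]
```

View pics/w10c.png

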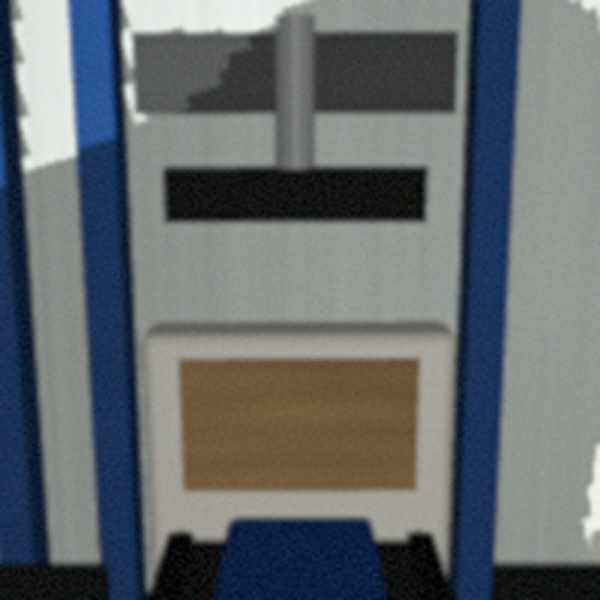

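```bash
python3 - <<'E'
from station import r
from h import *
c=r.get_calibration("wrist")
a=np.radians(-15.9);e=np.array([np.cos(a),np.sin(a)]);o=np.array([.5451,-.0680])
for uv,z in [((318,173),.018),((318,173),.012),((318,171),.018),((320,208.5),.018),((320,212),.018)]:
    P=ray(c,uv,z);print(uv,z,((P[:2]-o)@e).round(4))
E
```

```text
(318, 173) 0.018 0.1374
(318, 173) 0.012 0.1369
(318, 171) 0.018 0.1383
(320, 208.5) 0.018 0.1211
(320, 212) 0.018 0.1194
```

Call:
play_rows(
  plan=[
    [[0, 0, -0.4, 0, 0, 0], [0, 0, -0.8, 0, 0, 0], [0, 0, -1.1, 0, 0, 0], [0, 0, -1.3, 0, 0, 0], [0, 0, -1.3, 0, 0, 0]],
  ],
)

```text
time_s: 14.02
tcp_pos: [0.6323, -0.0925, 0.0263]
ee_rot: [[0.001, -0.273, -0.962], [0.0, -0.962, 0.273], [-1.0, -0.0, -0.0]]
wrist_force: [-1.2, 0.3, -0.7]
gripper_width: 0.275
```

```bash
python3 go.py;python3 snap.py w11
```

```text
t 14.025 tcp [ 0.6323 -0.0925  0.0263] yaw -15.87 rotx [ 5.e-04  1.e-04 -1.e+00] F [-1.2  0.3 -0.7] M [0.   0.06 0.  ] w 0.275 j [  6.  34. -10.  -0. -46.  68.]
```

View pics/w11c.png

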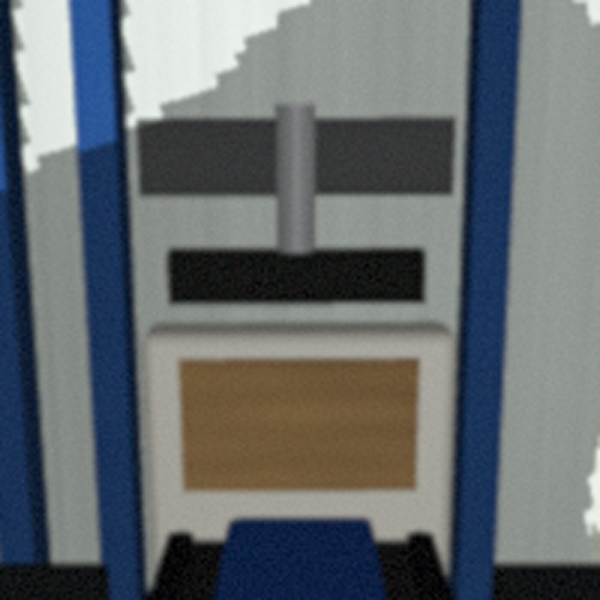

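Call:
play_rows(
  plan=[
    [[0, 0, -0.1, 0, 0, 0], [0, 0, -0.2, 0, 0, 0], [0, 0, -0.3, 0, 0, 0], [0, 0, -0.3, 0, 0, 0]],
  ],
)

```text
time_s: 14.58
tcp_pos: [0.6349, -0.0935, 0.0263]
ee_rot: [[0.0, -0.273, -0.962], [-0.0, -0.962, 0.273], [-1.0, -0.0, -0.0]]
wrist_force: [-0.3, 0.4, -1.8]
gripper_width: 0.275
```

```bash
python3 go.py;python3 snap.py w12
```

```text
t 14.575 tcp [ 0.6349 -0.0935  0.0263] yaw -15.87 rotx [ 1.e-04 -0.e+00 -1.e+00] F [-0.3  0.4 -1.8] M [-0.04 -0.02  0.03] w 0.275 j [  6.  34. -10.   0. -46.  68.]
```

View pics/w12c.png

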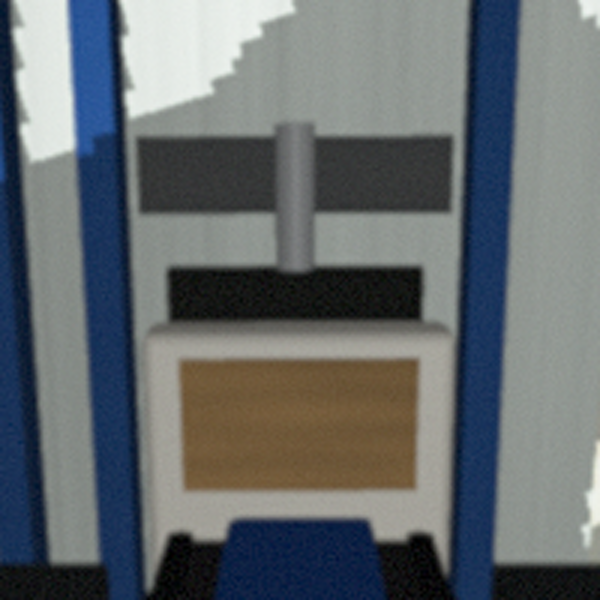

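Call:
play_rows(
  plan=[
    [[0, 0, -0.05, 0, 0, 0], [0, 0, -0.1, 0, 0, 0], [0, 0, -0.1, 0, 0, 0]],
  ],
)

```text
time_s: 15.0
tcp_pos: [0.6358, -0.0937, 0.0263]
ee_rot: [[0.0, -0.273, -0.962], [-0.0, -0.962, 0.273], [-1.0, 0.0, -0.0]]
wrist_force: [-0.2, 0.2, -2.0]
gripper_width: 0.271
```

```bash
python3 go.py
```

```text
t 15.0 tcp [ 0.6358 -0.0937  0.0263] yaw -15.87 rotx [ 0. -0. -1.] F [-0.2  0.2 -2. ] M [-0.02  0.02  0.01] w 0.271 j [  6.  34. -10.   0. -46.  68.]
```

Call:
play_rows(
  plan=[
    [[0, 0, -0.05, 0, 0, 0], [0, 0, -0.1, 0, 0, 0], [0, 0, -0.1, 0, 0, 0]],
  ],
)

```text
time_s: 15.38
tcp_pos: [0.6367, -0.094, 0.0262]
ee_rot: [[-0.0, -0.273, -0.962], [-0.0, -0.962, 0.273], [-1.0, 0.0, 0.0]]
wrist_force: [0.3, 0.0, -1.1]
gripper_width: 0.274
```

```bash
python3 go.py;python3 snap.py w13
```

```text
t 15.375 tcp [ 0.6367 -0.094   0.0262] yaw -15.87 rotx [-3.e-04 -0.e+00 -1.e+00] F [ 0.3  0.  -1.1] M [ 0.03  0.05 -0.01] w 0.274 j [  6.  35. -10.  -0. -46.  68.]
```

View pics/w13c.png

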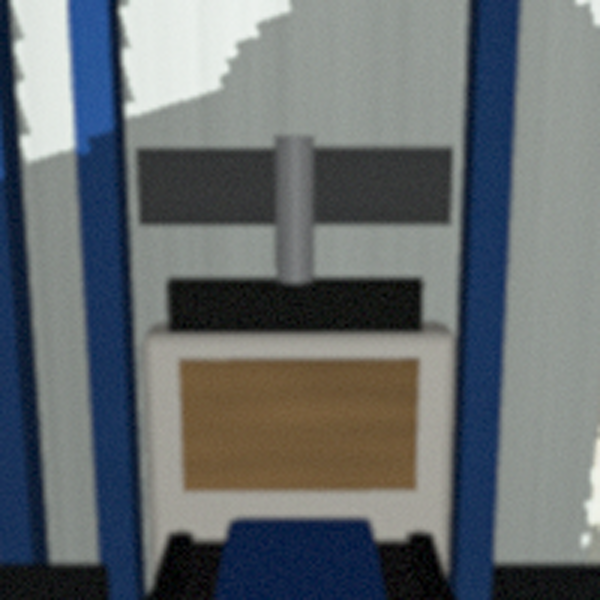

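Call:
play_rows(
  plan=[
    [[0, 0, -0.05, 0, 0, 0], [0, 0, -0.1, 0, 0, 0], [0, 0, -0.1, 0, 0, 0]],
  ],
)

```text
time_s: 15.8
tcp_pos: [0.6367, -0.0941, 0.0261]
ee_rot: [[-0.002, -0.274, -0.962], [0.0, -0.962, 0.274], [-1.0, 0.0, 0.002]]
wrist_force: [-4.4, 1.9, 0.6]
gripper_width: 0.275
```

```bash
python3 go.py
```

```text
t 15.8 tcp [ 0.6367 -0.0941  0.0261] yaw -15.88 rotx [-2.2e-03  2.0e-04 -1.0e+00] F [-4.4  1.9  0.6] M [0.54 1.11 0.02] w 0.275 j [  6.  35.  -9.  -0. -46.  68.]
```

Call:
play_rows(
  plan=[
    [[0, 0, -0.05, 0, 0, 0], [0, 0, -0.1, 0, 0, 0], [0, 0, -0.1, 0, 0, 0]],
  ],
)

```text
time_s: 16.18
tcp_pos: [0.6371, -0.0942, 0.0262]
ee_rot: [[-0.004, -0.274, -0.962], [0.0, -0.962, 0.274], [-1.0, 0.001, 0.003]]
wrist_force: [-5.6, 2.6, 2.0]
gripper_width: 0.271
```

```bash
python3 go.py;python3 snap.py w14
```

```text
t 16.175 tcp [ 0.6371 -0.0942  0.0262] yaw -15.88 rotx [-3.5e-03  3.0e-04 -1.0e+00] F [-5.6  2.6  2. ] M [0.89 1.58 0.02] w 0.271 j [  6.  35.  -9.  -0. -46.  68.]
```

View pics/w14c.png

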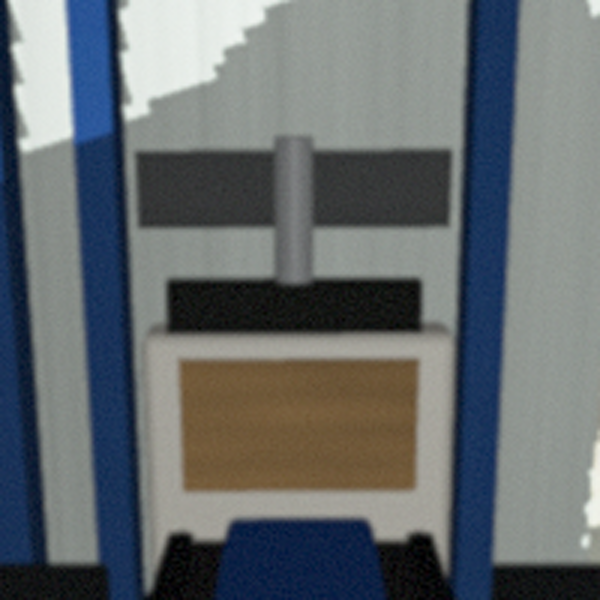

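Call:
play_rows(
  plan=[
    [[0, 0, -0.05, 0, 0, 0], [0, 0, -0.1, 0, 0, 0], [0, 0, -0.15, 0, 0, 0], [0, 0, -0.15, 0, 0, 0]],
  ],
)

```text
time_s: 16.73
tcp_pos: [0.638, -0.0946, 0.0262]
ee_rot: [[-0.005, -0.274, -0.962], [0.0, -0.962, 0.274], [-1.0, 0.001, 0.005]]
wrist_force: [-7.3, 2.9, 3.4]
gripper_width: 0.269
```

```bash
python3 go.py
```

```text
t 16.725 tcp [ 0.638  -0.0946  0.0262] yaw -15.88 rotx [-4.7e-03  4.0e-04 -1.0e+00] F [-7.3  2.9  3.4] M [1.06 1.95 0.02] w 0.269 j [  6.  35.  -9.  -0. -46.  68.]
```

Call:
play_rows(
  plan=[
    [[0, 0, -0.05, 0, 0, 0], [0, 0, -0.1, 0, 0, 0], [0, 0, -0.1, 0, 0, 0]],
  ],
)

```text
time_s: 17.1
tcp_pos: [0.6386, -0.0947, 0.0263]
ee_rot: [[-0.005, -0.274, -0.962], [0.001, -0.962, 0.274], [-1.0, 0.001, 0.005]]
wrist_force: [-7.6, 4.2, 3.4]
gripper_width: 0.272
```

```bash
python3 go.py;python3 snap.py w15
```

```text
t 17.1 tcp [ 0.6386 -0.0947  0.0263] yaw -15.88 rotx [-5.3e-03  5.0e-04 -1.0e+00] F [-7.6  4.2  3.4] M [1.23 2.17 0.04] w 0.272 j [  6.  35.  -9.  -0. -47.  68.]
```

View pics/w15c.png

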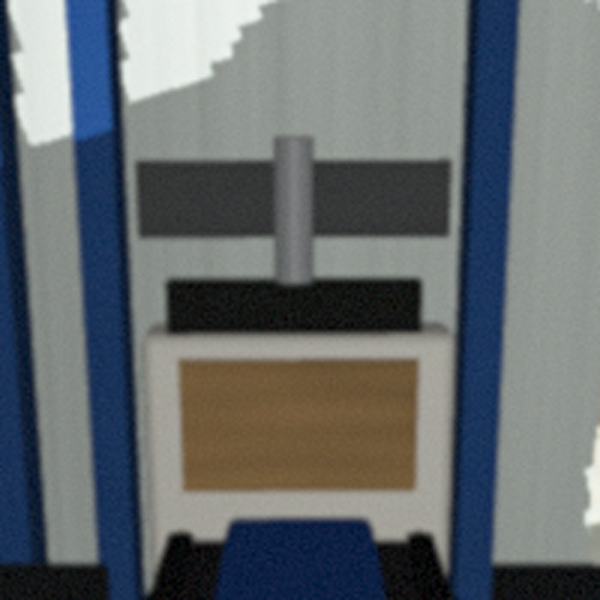

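Call:
play_rows(
  plan=[
    [[0, 0, -0.05, 0, 0, 0], [0, 0, -0.1, 0, 0, 0], [0, 0, -0.15, 0, 0, 0], [0, 0, -0.15, 0, 0, 0]],
  ],
)

```text
time_s: 17.65
tcp_pos: [0.6395, -0.095, 0.0262]
ee_rot: [[-0.007, -0.274, -0.962], [0.001, -0.962, 0.274], [-1.0, 0.001, 0.007]]
wrist_force: [-8.6, 4.6, 5.8]
gripper_width: 0.274
```

```bash
python3 go.py;python3 snap.py w16;python3 - <<'E'
from station import r
from h import *
q,d=r.capture("scene");cv2.imwrite("pics/s16.png",cv2.resize(q[210:330,220:380],None,fx=5,fy=5,interpolation=cv2.INTER_CUBIC))
E
```

```text
t 17.65 tcp [ 0.6395 -0.095   0.0262] yaw -15.88 rotx [-6.6e-03  7.0e-04 -1.0e+00] F [-8.6  4.6  5.8] M [1.41 2.53 0.03] w 0.274 j [  6.  35.  -9.  -0. -47.  68.]
```

View pics/w16c.png

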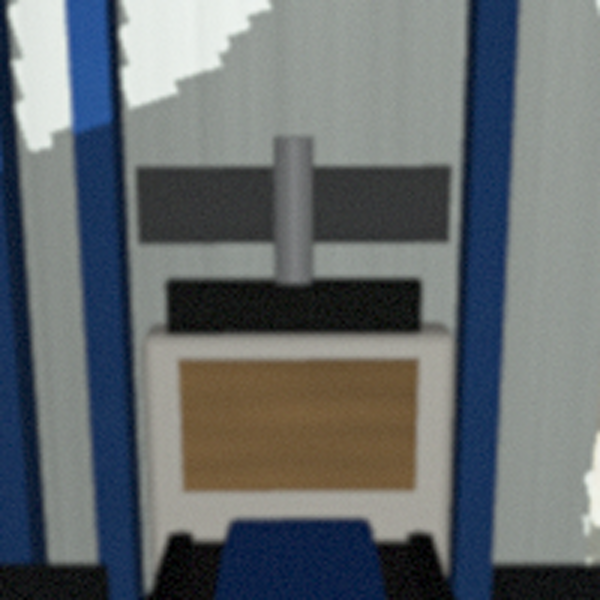

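View pics/s16.png

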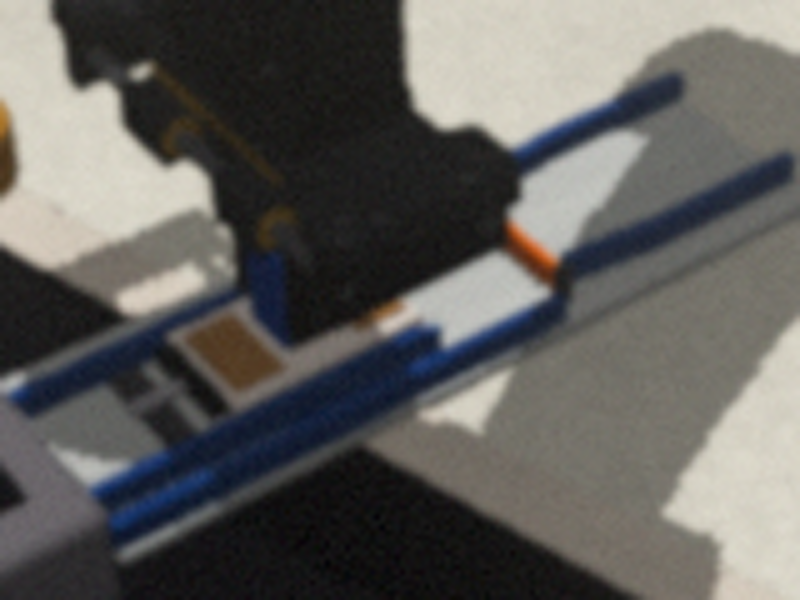

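Call:
play_rows(
  plan=[
    [[0, 0, 0.1, 0, 0, 0], [0, 0, 0.18, 0, 0, 0], [0, 0, 0.18, 0, 0, 0]],
  ],
)

```text
time_s: 18.12
tcp_pos: [0.6394, -0.0949, 0.0261]
ee_rot: [[-0.003, -0.274, -0.962], [0.0, -0.962, 0.274], [-1.0, 0.001, 0.003]]
wrist_force: [-4.7, 2.3, 2.0]
gripper_width: 0.275
```

```bash
python3 go.py
```

```text
t 18.125 tcp [ 0.6394 -0.0949  0.0261] yaw -15.87 rotx [-2.9e-03  2.0e-04 -1.0e+00] F [-4.7  2.3  2. ] M [0.8  1.56 0.04] w 0.275 j [  6.  35.  -9.  -0. -46.  68.]
```

Force is halved and the cassette hasn't moved. I'll unload a little more, then release.

Call:
play_rows(
  plan=[
    [[0, 0, 0.1, 0, 0, 0], [0, 0, 0.12, 0, 0, 0], [0, 0, 0.12, 0, 0, 0]],
  ],
)

```text
time_s: 18.5
tcp_pos: [0.6394, -0.0949, 0.0261]
ee_rot: [[-0.001, -0.274, -0.962], [-0.0, -0.962, 0.274], [-1.0, 0.0, 0.001]]
wrist_force: [-2.9, 1.6, -0.6]
gripper_width: 0.271
```

```bash
python3 go.py
```

```text
t 18.5 tcp [ 0.6394 -0.0949  0.0261] yaw -15.88 rotx [-7.e-04 -0.e+00 -1.e+00] F [-2.9  1.6 -0.6] M [0.39 1.04 0.05] w 0.271 j [  6.  35.  -9.  -0. -46.  68.]
```

Call:
play_rows(
  plan=[
    [[0, 0, 0, 0, 0, 0], [0, 0, 0, 0, 0, 0], [0, 0, 0, 0, 0, 0], [0, 0, 0, 0, 0, 0]],
  ],
  hand=0.55,
)

```text
time_s: 19.0
tcp_pos: [0.6401, -0.0949, 0.0265]
ee_rot: [[0.001, -0.273, -0.962], [-0.0, -0.962, 0.273], [-1.0, -0.0, -0.001]]
wrist_force: [-0.6, 1.0, 0.3]
gripper_width: 0.534
```

```bash
python3 go.py;python3 snap.py w17
```

```text
t 19.0 tcp [ 0.6401 -0.0949  0.0265] yaw -15.86 rotx [ 9.e-04 -1.e-04 -1.e+00] F [-0.6  1.   0.3] M [ 0.01 -0.01  0.01] w 0.534 j [  6.  35.  -9.   0. -46.  68.]
```

View pics/w17c.png

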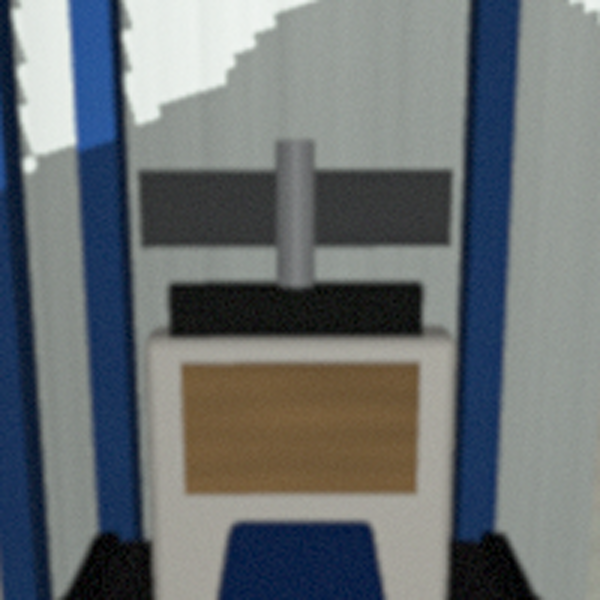

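Call:
play_rows(
  plan=[
    [[-1, 0, 0, 0, 0, 0], [-3, 0, 0, 0, 0, 0], [-7, 0, 0, 0, 0, 0], [-12, 0, 0, 0, 0, 0], [-15, 0, 0, 0, 0, 0]],
  ],
)

```text
time_s: 19.68
tcp_pos: [0.6408, -0.0949, 0.1804]
ee_rot: [[0.005, -0.273, -0.962], [-0.0, -0.962, 0.273], [-1.0, -0.001, -0.005]]
wrist_force: [0.4, -0.8, -0.5]
gripper_width: 0.552
```

```bash
python3 go.py .45 -.02 .25 -15.9
```

```text
t 19.675 tcp [ 0.6408 -0.0949  0.1804] yaw -15.84 rotx [ 5.3e-03 -3.0e-04 -1.0e+00] F [ 0.4 -0.8 -0.5] M [0.02 0.01 0.01] w 0.552 j [  6.  26.   0.   0. -64.  68.]
shift cm [-7.06 -2.01 20.36] turn/10deg [ 0.006 -0.03   0.007]
```

Call:
play_rows(
  plan=[
    [[-7, -2, 12, 0, 0, 0], [-7, -2, 12, 0, 0, 0], [-7, -2, 12, 0, 0, 0], [-7, -2, 12, 0, 0, 0]],
  ],
)

```text
time_s: 20.18
tcp_pos: [0.5297, -0.0425, 0.2478]
ee_rot: [[0.003, -0.272, -0.962], [0.001, -0.962, 0.272], [-1.0, -0.001, -0.003]]
wrist_force: [-0.4, 0.2, -0.9]
gripper_width: 0.548
```

```bash
python3 - <<'E'
from station import r
from h import *
import pickle
for n in ["wrist","top","scene"]:
    c=r.get_calibration(n);q,d=r.capture(n);cv2.imwrite(f"pics/f_{n}.png",q);pickle.dump(c,open(f"f_{n}.pkl","wb"))
    if n=="scene": cv2.imwrite("pics/f_s.png",cv2.resize(q[210:330,220:380],None,fx=5,fy=5,interpolation=cv2.INTER_CUBIC))
E
```

```text
(no output)
```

View pics/f_wrist.png

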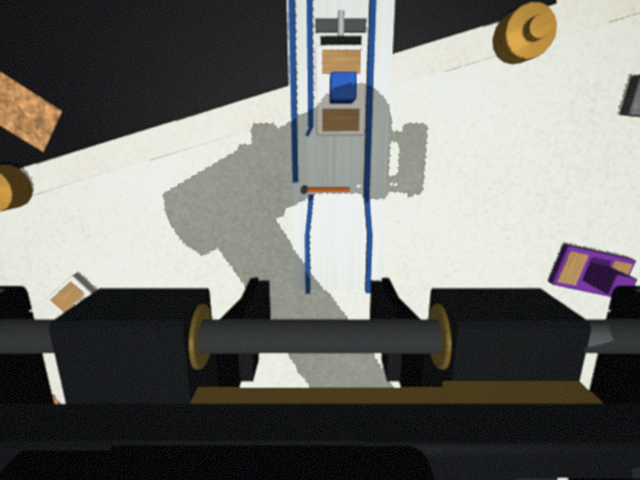

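View pics/f_s.png

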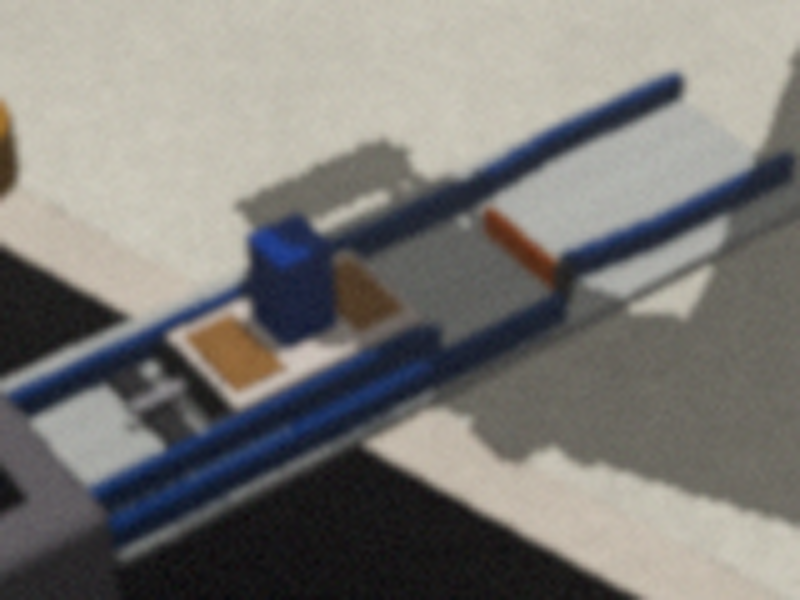

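View pics/f_top.png

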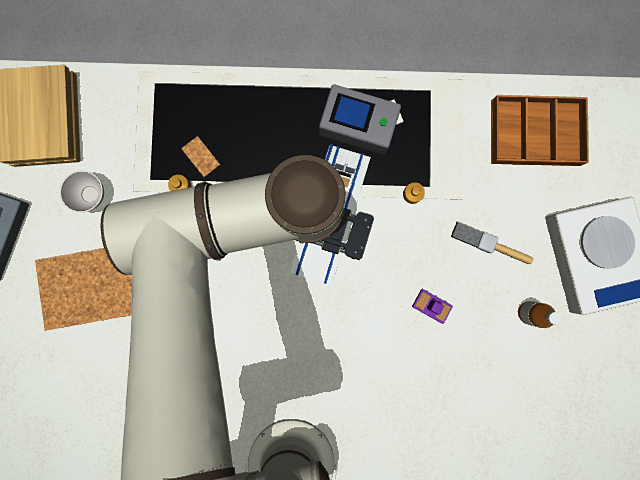

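The wrist picture shows the cassette flat in the bay, with the knob at about (343,87) and its nose on the buffer at about (340,42). The flap lies closed across the track at about (328,189). In the top picture the brush, purple look-alike and weights haven't moved. I'm handing in.

```bash
python3 - <<'E'
from station import r
print(r.finish_job())
E
```

```text
the job is handed in; nothing more can be done
None
```

I picked up the blue-knob cassette, set it in the infeed about 68 mm before the closed flap, and slid it through the flap onto the rubber buffer. I then eased off the push, let go and backed the arm away. The job took about 20 s of the 62 s allowed, and no verdict was reported when I handed it in.

**Buffer:** it is pushed in by about 2.7 mm measured from the image and about 2.9 mm from the tool's travel. That did not change when I let go.

**Force:** the wrist sensor read about 10 N along the track and 6 N downward at the end of the push. Forces were read between moves, so I did not see brief peaks.

**Last pictures:** the cassette lies flat and straight between the walls and the flap is shut behind it. The brush, weights and purple look-alike show no movement. The yellow-knob cassette was hidden by the arm in the last top view and only partly visible in the wrist view. The arm worked well away from it.

**Disagreements:** my readings of the track's direction ranged from about -15.4 to -16.3 degrees. I used -15.9 degrees and felt little side force while sliding. After touchdown the cassette sat about 1.5 mm left of centre, which I corrected while sliding it in.

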